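# Refit four repaired boards in their housings

### The arm

A 7-joint arm with a two-finger parallel gripper is mounted at the origin on the work surface. World frame = base frame: x ahead of the robot, y to its left, z up, the work surface at z = 0. Lengths are in m, angles in degrees, forces in N, time in s.
With the tool pointing down it reaches from about 0.425 to 0.925 m from the base axis. Payload 6.8 kg.
Tool frame: the origin (TCP) lies midway between the tips of the shut fingers; the grasp point (between the pads) lies tcp_to_grasp behind it (tcp_to_grasp is the distance from the TCP to the grasp point, in m); y points along the fingers, x is the direction in which the jaws open and shut, and the axes are right-handed (so a half turn about y gives the same grasp; the last joint's range is limited). The gripper opens to 88 mm and grips with 3 to 60 N. Pads are 20 mm wide; open, the fingers measure 115 mm over their backs; the gripper's body (75 mm by 178 mm) begins 61 mm behind the grasp point.
Start: joints at [-82.34, 27.33, 1.283, 89.118, -0.659, 63.558, -4.761], TCP at [0.162, 0.655, 0.192] pointing down, gripper open.
Joint ranges: [-169.35, 169.35], [-19.33, 120.38], [-80.79, 83.38], [13.8, 139.57], [-78.32, 258.32], [9.67, 109.79], [-169.56, 169.56]. Speed limits (degrees/s): [136.94, 136.94, 180, 180, 180, 180, 180].

### API

Orientations are given as [roll, pitch, yaw] about the fixed x, y, z axes, in that order (R = Rz(yaw) Ry(pitch) Rx(roll)).
In Python, from station import * gives the robot as it stands.
- The arm moves only by the tool move_arm, never from a script. Its argument "motion" is a list of rows, each an object of numbers: "x", "y", "z": the shift along the world's x, y, z in m; "wx", "wy", "wz": the turn, a rotation vector about the world's x, y, z in degrees; "gripper": the closure, from 0 (fully open) to 1 (shut). In form: [{"x": .., "y": .., "z": .., "wx": .., "wy": .., "wz": .., "gripper": ..}, ...]. A call has 1 to 10 rows; each row is the pose to reach, as a shift and turn from the pose commanded when the call began; what a row does not reach only later rows make up. A row lasts 1/10 s, in which the tool goes at most 50 mm and 8.59 degrees, less where a joint would pass 70% of its speed; a pose out of reach is approached as far as the arm can. A call with a gripper value outside its range is refused whole. The fingers move at their own pace and stop on an object; the grip force is fixed at half the most. Time passes only in rows, so rows that repeat a pose let the fingers close. It gives the time, the measured TCP pose, the force and the opening at its end, in the units of the state.
- observe(): the state, without advancing time (a new reading comes with each control period).
- get_image(name): name is "scene" or "top"; returns a dict with "pixels" (480x640x3 uint8, red, green, blue), "fx", "fy", "cx", "cy" (pixels), "R" (3x3) and "t" (3): a world point X has camera coordinates R X + t. Camera axes: x right, y down, z forward; pixel columns grow to the right and rows downward; lengths in m; the calibration is good to about 2 mm. A picture is of the moment at which its call begins. There is no depth.
- close_job(): hands the job in, once; it reports no verdict.
The state is a dict: "time_s": time; "q": joint angles; "joint_velocities": joint speeds; "tau": joint torques, N m; "tool_pos": TCP position; "eef_rot": TCP orientation; "wrist_force": force on the tool from outside, world axes, zero at the start; "moment": the same for the moment, N m; "grip_width": finger opening in m.
Only numpy, scipy, OpenCV 4.12 (cv2) and the standard library are available. Lean on these libraries where they do the work, as an engineer would, in place of code of your own. Each camera call takes 0.05 s, during which the arm holds its last target.

### The job

Put each of the four repaired circuit boards back into the open grey housing base that matches its outline: long, square, round and small oblong. Each board must sit fully home and flat on the housing's floor with its blue terminal block at the housing's cable opening; set it down gently, let go of it, and leave the flux tin and the dish of screws standing where they are.

Things in the scene. Friction and masses are not known exactly. Their poses are not given: they have to be found in the camera images.
- board_long: Loose long narrow green circuit board, 150 g, 44 (x) by 116 (y) mm; stands on 5 mm feet, sheet 2 mm thick. Grip by the transformer block 30 (x) by 26 (y) mm at its centre, top 45 mm above the feet; its other parts end below 16 mm. Blue terminal block (24 mm wide) at the middle of its -x edge. Origin: middle of that edge, level with the feet's lower ends; centre 22 mm along +x; z up.
- board_square: Loose square green circuit board, 130 g, 72 by 72 mm; stands on 5 mm feet, sheet 2 mm thick. Grip by the finned aluminium heat sink 38 (x) by 32 (y) mm at its centre, top 45 mm above the feet; its other parts end below 16 mm. Blue terminal block (24 mm wide) at the middle of its -x edge. Origin: middle of that edge, level with the feet's lower ends; centre 36 mm along +x; z up.
- board_round: Loose round green circuit board, 110 g, 72 mm across; stands on 5 mm feet, sheet 2 mm thick. Grip by the dark capacitor can 26 mm across at its centre, top 45 mm above the feet; its other parts end below 16 mm. Blue terminal block (24 mm wide) at the middle of its -x edge. Origin: middle of that edge, level with the feet's lower ends; centre 36 mm along +x; z up.
- board_small: Loose small oblong green circuit board, 90 g, 64 (x) by 46 (y) mm; stands on 5 mm feet, sheet 2 mm thick. Grip by the light grey relay 28 (x) by 21 (y) mm at its centre, top 45 mm above the feet; its other parts end below 16 mm. Blue terminal block (24 mm wide) at the middle of its -x edge. Origin: middle of that edge, level with the feet's lower ends; centre 32 mm along +x; z up.
- housing_long: Fixed long narrow grey open housing, inside 58 (x) by 130 (y) mm: 7 mm room round its board. Floor 2.5 mm thick, walls 15 mm high, 2.5 thick. Cable opening 26 mm wide in the -x wall, its saddle sticks out 12 mm. Origin: underside, 7 mm inside that wall's inner face at the opening's middle; tray centre 22 mm along +x; z up. Board home: origins match in x, y, the board's 2.5 mm higher.
- housing_square: Fixed square grey open housing, inside 86 (x) by 86 (y) mm: 7 mm room round its board. Floor 2.5 mm thick, walls 15 mm high, 2.5 thick. Cable opening 26 mm wide in the -x wall, its saddle sticks out 12 mm. Origin: underside, 7 mm inside that wall's inner face at the opening's middle; tray centre 36 mm along +x; z up. Board home: origins match in x, y, the board's 2.5 mm higher.
- housing_round: Fixed round grey open housing, inside 86 mm across: 7 mm room round its board. Floor 2.5 mm thick, walls 15 mm high, 2.5 thick. Cable opening 26 mm wide in the -x wall, its saddle sticks out 12 mm. Origin: underside, 7 mm inside that wall's inner face at the opening's middle; tray centre 36 mm along +x; z up. Board home: origins match in x, y, the board's 2.5 mm higher.
- housing_small: Fixed small oblong grey open housing, inside 78 (x) by 60 (y) mm: 7 mm room round its board. Floor 2.5 mm thick, walls 15 mm high, 2.5 thick. Cable opening 26 mm wide in the -x wall, its saddle sticks out 12 mm. Origin: underside, 7 mm inside that wall's inner face at the opening's middle; tray centre 32 mm along +x; z up. Board home: origins match in x, y, the board's 2.5 mm higher.
- flux_tin: Bystander, loose: open round steel tin with amber flux, 58 mm across, 18 mm high. Origin at the centre of its underside. It stands to the left (+y) of the boards.
- screw_dish: Bystander, loose: small round steel dish holding brass housing screws, 44 mm across, 10 mm high. Origin at the centre of its underside. It stands just beyond (+x) the middle of the row of housings.
Not all that is in view belongs to the job. Leave any pink look-alike of the housing_small alone. Leave any pink look-alike of the board_round alone.

How it is judged:
By the outcome, as a careful person would: the job done as asked, in the order asked, and still so for the second after the job is handed in, with the robot touching nothing.
It also fails if it takes over 112 s, if anything falls off the work surface, if the arm or the gripper's body presses on something with over 40 N, if the wrist force passes 120 N, or if a joint passes its speed limit or range.

## Working session

There is one attempt and no reset: what is moved stays moved. The work goes in short steps, Python scripts to look and compute and a tool call to move; the robot and the scene stay as the last step left them, time stands still between calls to the robot, and variables do not carry over. Pictures are saved under pics/ and viewed, and the job is handed in when it is done.

Besides the shell and the picture viewer there is one more tool, called after "Emit:" as name(argument=value, ...), one argument or row to a line, values as JSON. move_arm: Moves the arm, as the interface text tells. Its arguments: {"type":"object","properties":{"motion":{"type":"array","items":{"type":"object","properties":{"x":{"type":"number"},"y":{"type":"number"},"z":{"type":"number"},"wx":{"type":"number"},"wy":{"type":"number"},"wz":{"type":"number"},"gripper":{"type":"number"}}}}},"required":["motion"]}

```bash
mkdir -p pics; ls; python3 - <<'E'
from station import *
import cv2,numpy as np
s=observe();print({k:np.round(v,3).tolist() for k,v in s.items()})
for n in("scene","top"):
    d=get_image(n);cv2.imwrite(f"pics/{n}0.png",d["pixels"][:,:,::-1]);print(n,d["fx"],d["fy"],d["cx"],d["cy"],np.round(d["R"],4).tolist(),d["t"])
E
```

```text
pics
{'time_s': 0.0, 'q': [-82.339, 27.375, 1.278, 89.176, -0.657, 63.556, -4.761], 'joint_velocities': [-0.075, 0.063, 0.045, 0.024, 0.122, -0.009, 0.014], 'tau': [0.0, -58.283, 1.535, -27.262, -0.054, 0.017, 0.0], 'tool_pos': [0.161, 0.655, 0.191], 'eef_rot': [-90.009, 0.1, 76.149], 'wrist_force': [0.952, -0.413, 0.033], 'moment': [-0.021, -0.0, -0.015], 'grip_width': 0.088}
scene 434.60111772120155 434.60111772120155 325.78226860726215 248.14698399484482 [[0.6538, 0.7564, 0.0215], [0.4604, -0.3751, -0.8046], [-0.6005, 0.5359, -0.5934]] [-0.38890906 -0.17530962  1.22359922]
top 541.9391619631582 541.9391619631582 317.91857485742213 238.7384848819976 [[-0.0174, -0.9992, -0.0357], [-0.9815, 0.0238, -0.1901], [0.1908, 0.0318, -0.9811]] [0.10833365 0.48288196 1.04620981]
```

View pics/scene0.png

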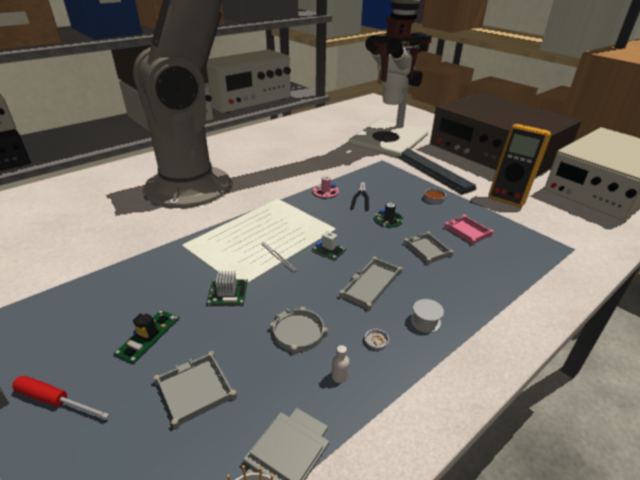

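View pics/top0.png

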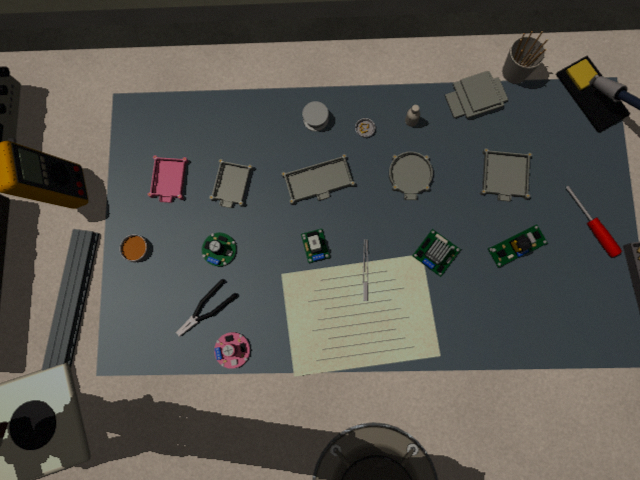

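```bash
cat > h.py <<'E'
import cv2,numpy as np
from station import *
C={"top":dict(f=541.9391619631582,c=(317.91857485742213,238.7384848819976)),"scene":dict(f=434.60111772120155,c=(325.78226860726215,248.14698399484482))}
def grab(n):
    d=get_image(n);return d
def pix2w(d,uv,z):
    R=np.array(d["R"]);t=np.array(d["t"])
    r=R.T@np.array([(uv[0]-d["cx"])/d["fx"],(uv[1]-d["cy"])/d["fy"],1]);o=-R.T@t
    return o+r*(z-o[2])/r[2]
def w2pix(d,X):
    c=np.array(d["R"])@np.asarray(X,float).T+np.array(d["t"])[:,None] if np.ndim(X)==2 else np.array(d["R"])@np.array(X)+d["t"]
    return np.array([d["fx"]*c[0]/c[2]+d["cx"],d["fy"]*c[1]/c[2]+d["cy"]]).T
def crop(d,x,y,w,h,s,fn):
    im=d["pixels"][y:y+h,x:x+w,::-1];cv2.imwrite(fn,cv2.resize(im,None,fx=s,fy=s,interpolation=cv2.INTER_CUBIC))
E
python3 - <<'E'
from h import *
d=grab("top")
np.save("pics/top.npy",d,allow_pickle=True)
crop(d,190,220,160,60,5,"pics/c1.png")
crop(d,400,215,160,70,5,"pics/c2.png")
crop(d,200,140,160,80,5,"pics/c3.png")
crop(d,380,140,160,80,5,"pics/c4.png")
print(-np.array(d["R"]).T@d["t"])
E
```

```text
[0.27624511 0.06349001 1.12210685]
```

View pics/c1.png

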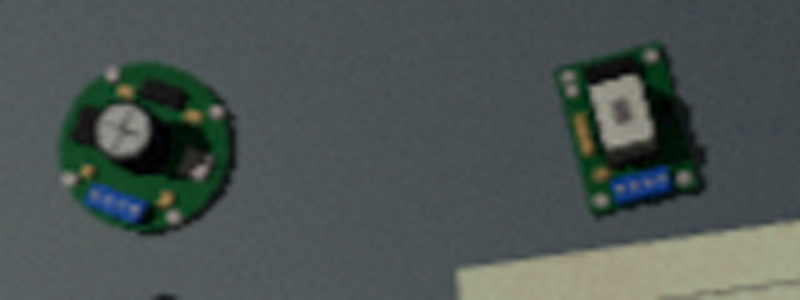

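View pics/c2.png

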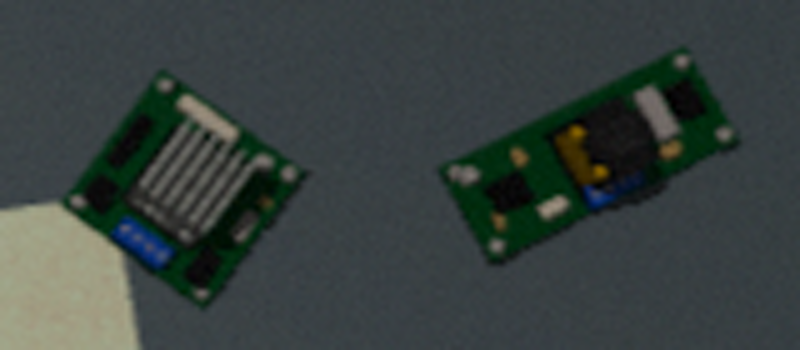

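View pics/c3.png

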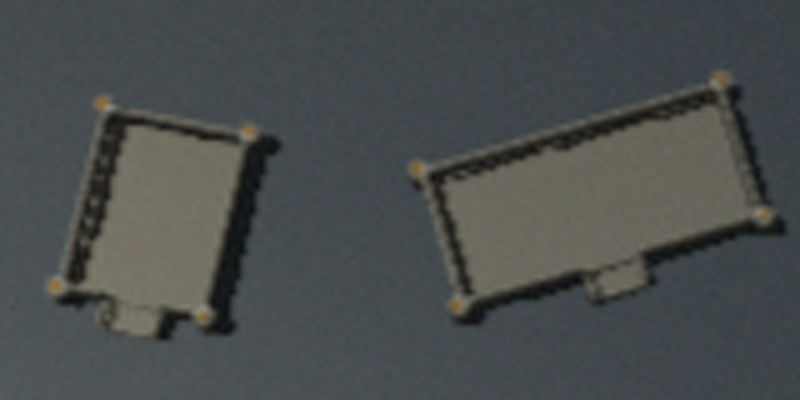

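View pics/c4.png

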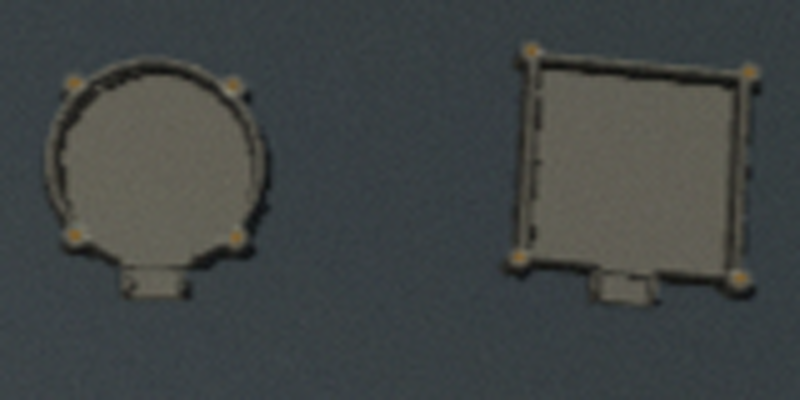

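```bash
cat > fit.py <<'E'
from h import *
from scipy.optimize import least_squares
d=np.load("pics/top.npy",allow_pickle=True).item()
def W(p,off,z): 
    p=(np.array(p)+.5)/5-.5+np.array(off); return np.array([pix2w(d,q,z)[:2] for q in p])
def rect(name,p,off,z,sx,sy,term,zt):
    P=W(p,off,z);c=P.mean(0);T=W([term],off,zt)[0]
    # model corners in order, search the best yaw near terminal direction (-x)
    v=c-T;y0=np.arctan2(v[1],v[0])
    M=np.array([[1,1],[1,-1],[-1,-1],[-1,1]])*[sx/2,sy/2]
    def res(a,perm):
        R=np.array([[np.cos(a[2]),-np.sin(a[2])],[np.sin(a[2]),np.cos(a[2])]])
        return ((M@R.T)+a[:2]-P[perm]).ravel()
    best=min((least_squares(res,[*c,y0],args=(np.roll(np.arange(4)[::s],k),)) for k in range(4) for s in(1,-1)),key=lambda r:r.cost)
    print(name,"ctr",np.round(best.x[:2],4),"yaw",round(np.degrees(best.x[2]),1),"yaw_term",round(np.degrees(y0),1),"rms mm",round(1e3*np.sqrt(best.cost/4),2), "reach",round(np.hypot(*best.x[:2]),3),"sides",[round(1e3*np.linalg.norm(P[i]-P[i-1]),1) for i in range(4)])
if __name__=="__main__":
    a=(190,220);b=(400,215);c=(200,140);e=(380,140)
    rect("b_long",[(685,47),(740,140),(495,265),(440,170)],b,.007,.044,.116,(612,190),.012)
    rect("b_square",[(163,70),(308,175),(205,308),(63,203)],b,.007,.072,.072,(143,243),.014)
    rect("b_small",[(557,70),(660,43),(703,187),(597,215)],a,.007,.064,.046,(640,187),.014)
    T=W([(116,202)],a,.014)[0];c0=W([(146,146)],a,.007)[0];E1=W([(58,146),(233,146),(146,60),(146,233)],a,.007)
    v=c0-T;print("b_round",c0,np.degrees(np.arctan2(*v[::-1])),np.linalg.norm(E1[0]-E1[1]),np.linalg.norm(E1[2]-E1[3]),np.hypot(*c0),np.linalg.norm(v))
    z=.016
    rect("h_small",[(104,103),(249,132),(203,316),(57,286)],c,z,.08,.062,(135,318),.008)
    rect("h_long",[(417,170),(722,80),(764,215),(458,306)],c,z,.06,.132,(618,278),.008)
    rect("h_square",[(531,50),(749,73),(739,279),(518,259)],e,z,.089,.089,(627,288),.008)
    # round: bosses
    P=W([(74,83),(234,86),(236,238),(74,236)],e,z);T=W([(154,282)],e,.008)[0];c0=P.mean(0);v=c0-T
    print("h_round",c0,np.degrees(np.arctan2(*v[::-1])),[np.degrees(np.arctan2(*(p-c0)[::-1])) for p in P],[np.linalg.norm(p-c0) for p in P])
    F=W([(154,60),(48,158),(266,158)],e,z);print("circle rim", F, "mid of sides", (F[1]+F[2])/2, np.linalg.norm(F[1]-F[2]))
    from itertools import product
    for n,u,off,zz in[("tin",(134,248),0,.018),("dish",(365,127),0,.01)]:
        print(n,pix2w(d,u,zz))
E
python3 fit.py
```

```text
b_long ctr [ 0.4685 -0.3126] yaw 25.4 yaw_term 20.7 rms mm 0.22 reach 0.563 sides [np.float64(115.7), np.float64(44.0), np.float64(115.3), np.float64(44.4)]
b_square ctr [ 0.4585 -0.1456] yaw -219.1 yaw_term -39.9 rms mm 0.53 reach 0.481 sides [np.float64(70.9), np.float64(73.2), np.float64(71.0), np.float64(71.6)]
b_small ctr [0.4793 0.1051] yaw 14.4 yaw_term 9.5 rms mm 0.42 reach 0.491 sides [np.float64(64.0), np.float64(44.8), np.float64(64.0), np.float64(45.6)]
b_round [0.47656673 0.30856983] -23.322616243310446 0.07417013747116634 0.07393316942093693 0.5677421853111686 0.026847536051724755
h_small ctr [0.6208 0.2845] yaw 166.8 yaw_term -10.8 rms mm 1.44 reach 0.683 sides [np.float64(83.2), np.float64(64.6), np.float64(83.2), np.float64(64.3)]
h_long ctr [0.6227 0.0976] yaw 195.5 yaw_term 16.9 rms mm 1.61 reach 0.63 sides [np.float64(62.8), np.float64(136.1), np.float64(62.7), np.float64(135.2)]
h_square ctr [ 0.6236 -0.2998] yaw -7.7 yaw_term -5.3 rms mm 1.24 reach 0.692 sides [np.float64(92.5), np.float64(91.3), np.float64(90.6), np.float64(91.1)]
h_round [ 0.63121579 -0.09930469] -1.8587746749351053 [np.float64(42.47001301626218), np.float64(-47.81640670122082), np.float64(-137.22978689453026), np.float64(132.40734183257982)] [np.float64(0.047942376672634), np.float64(0.04763317959422149), np.float64(0.04775729160549077), np.float64(0.047882835299127645)]
circle rim [[ 0.67584726 -0.10135259]
 [ 0.63354507 -0.0544863 ]
 [ 0.63088045 -0.14627675]] mid of sides [ 0.63221276 -0.10038152] 0.09182912268402398
tin [0.48051744 0.48513546 0.018     ]
dish [ 0.73709403 -0.00705327  0.01      ]
```

```bash
cat > ov.py <<'E'
from fit import *
B=dict(long=(.4685,-.3126,25.4,.044,.116),square=(.4585,-.1456,-39.3,.072,.072),round=(.4766,.3086,-23.3,.072,.072),small=(.4793,.1051,14.4,.064,.046))
H=dict(long=(.6227,.0976,15.5,.058,.130),square=(.6236,-.2998,-7.7,.086,.086),round=(.6315,-.0998,-2.5,.086,.086),small=(.6208,.2845,-13.2,.078,.060))
def outline(k,p,z):
    x,y,a,sx,sy=p;a=np.radians(a)
    if k=="round": t=np.linspace(0,2*np.pi,60);q=np.c_[np.cos(t),np.sin(t)]*sx/2
    else: q=np.array([[1,1],[1,-1],[-1,-1],[-1,1]])*[sx/2,sy/2]
    R=np.array([[np.cos(a),-np.sin(a)],[np.sin(a),np.cos(a)]])
    term=np.array([[-sx/2,.012],[-sx/2+.008,.012],[-sx/2+.008,-.012],[-sx/2,-.012]])
    f=lambda q,z:np.c_[q@R.T+[x,y],np.full(len(q),z)]
    return f(q,z),f(term,z)
def overlay(d,s=5):
    im=cv2.resize(d["pixels"][:,:,::-1],None,fx=s,fy=s,interpolation=cv2.INTER_CUBIC)
    for D,z,zt in((B,.007,.014),(H,.0025,.0025)):
        for k,p in D.items():
            o,t=outline(k,p,z);_,t=outline(k,p,zt)
            for q,col in((o,(0,0,255)),(t,(0,255,255))):
                u=((w2pix(d,q)+.5)*s-.5).round().astype(int);cv2.polylines(im,[u.reshape(-1,1,2)],True,col,1)
    return im
E
python3 - <<'E'
from ov import *
P=W([(112,75),(217,112),(173,217),(68,180)],(190,220),.007);c=P.mean(0);print(c,[ (round(np.degrees(np.arctan2(*(p-c)[::-1])),1),round(np.linalg.norm(p-c),4)) for p in P])
im=overlay(d)
cv2.imwrite("pics/o1.png",cv2.resize(im[650:1400,950:1950],(800,600)))
cv2.imwrite("pics/o2.png",cv2.resize(im[650:1400,1850:2850],(800,600)))
E
```

```text
[0.47669594 0.31006748] [(np.float64(23.8), np.float64(0.0336)), (np.float64(-66.4), np.float64(0.0342)), (np.float64(-156.3), np.float64(0.0334)), (np.float64(113.9), np.float64(0.0342))]
```

View pics/o1.png

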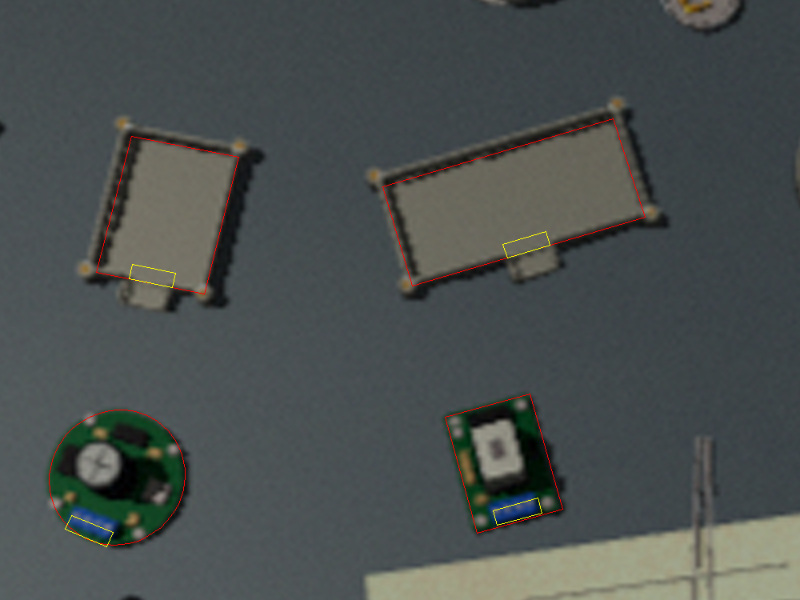

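View pics/o2.png

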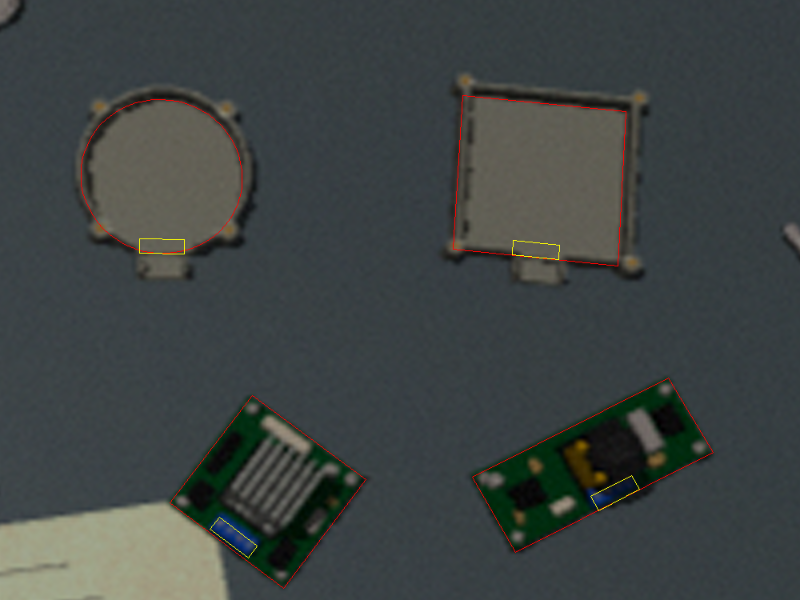

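```bash
python3 - <<'E'
from ov import *
import station
print([x for x in dir(station) if not x.startswith('_')], getattr(station,'tcp_to_grasp',None))
for n,p,o in(("long",(618,135),(400,215)),("square",(203,170),(400,215)),("round",(124,131),(190,220)),("small",(625,112),(190,220))): print(n,W([p],o,.045))
s=grab("scene");im=overlay(s,3)
cv2.imwrite("pics/s1.png",cv2.resize(im[600:1290,300:1220],(800,600)))
E
```

```text
['MotionError', 'close_job', 'get_image', 'observe', 'tcp_to_grasp'] 0.0187
long [[ 0.46989275 -0.3114492 ]]
square [[ 0.45960909 -0.14620094]]
round [[0.4761528  0.30934381]]
small [[0.47910847 0.10521137]]
```

View pics/s1.png

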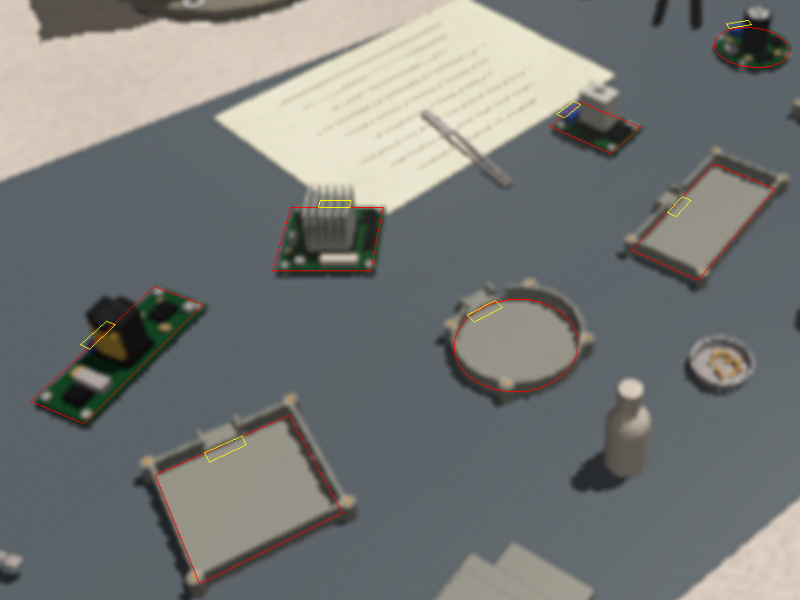

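Emit:
move_arm(
  motion=[
    {"x":0.36,"y":-0.4,"z":0,"wz":-50.6,"gripper":0},
    {"x":0.36,"y":-0.4,"z":0,"wz":-50.6,"gripper":0},
    {"x":0.36,"y":-0.4,"z":0,"wz":-50.6,"gripper":0},
    {"x":0.36,"y":-0.4,"z":0,"wz":-50.6,"gripper":0},
    {"x":0.36,"y":-0.4,"z":0,"wz":-50.6,"gripper":0},
    {"x":0.36,"y":-0.4,"z":0,"wz":-50.6,"gripper":0},
    {"x":0.36,"y":-0.4,"z":0,"wz":-50.6,"gripper":0},
    {"x":0.36,"y":-0.4,"z":0,"wz":-50.6,"gripper":0},
    {"x":0.36,"y":-0.4,"z":0,"wz":-50.6,"gripper":0},
    {"x":0.36,"y":-0.4,"z":0,"wz":-50.6,"gripper":0},
  ],
)

```text
validation failed for argument at $.mo...
```

Emit:
move_arm(
  motion=[
    {"x":0.05,"y":-0.05,"z":0.0,"wx":0.0,"wy":0.0,"wz":-8.0,"gripper":0.0},
  ],
)

```text
time_s: 0.3
tool_pos: [0.1898, 0.6238, 0.1907]
eef_rot: [-89.7, -0.0, 68.7]
wrist_force: [-0.0, 0.2, 0.3]
grip_width: 0.0877
```

Emit:
move_arm(
  motion=[
    {"x":0.33,"y":-0.37,"z":0.0,"wx":0.0,"wy":0.0,"wz":-42.7,"gripper":0.0},
    {"x":0.33,"y":-0.37,"z":0.0,"wx":0.0,"wy":0.0,"wz":-42.7,"gripper":0.0},
    {"x":0.33,"y":-0.37,"z":0.0,"wx":0.0,"wy":0.0,"wz":-42.7,"gripper":0.0},
    {"x":0.33,"y":-0.37,"z":0.0,"wx":0.0,"wy":0.0,"wz":-42.7,"gripper":0.0},
    {"x":0.33,"y":-0.37,"z":0.0,"wx":0.0,"wy":0.0,"wz":-42.7,"gripper":0.0},
    {"x":0.33,"y":-0.37,"z":0.0,"wx":0.0,"wy":0.0,"wz":-42.7,"gripper":0.0},
    {"x":0.33,"y":-0.37,"z":0.0,"wx":0.0,"wy":0.0,"wz":-42.7,"gripper":0.0},
    {"x":0.33,"y":-0.37,"z":0.0,"wx":0.0,"wy":0.0,"wz":-42.7,"gripper":0.0},
    {"x":0.33,"y":-0.37,"z":0.0,"wx":0.0,"wy":0.0,"wz":-42.7,"gripper":0.0},
    {"x":0.33,"y":-0.37,"z":0.0,"wx":0.0,"wy":0.0,"wz":-42.7,"gripper":0.0},
  ],
)

```text
time_s: 1.3
tool_pos: [0.5283, 0.2479, 0.1917]
eef_rot: [-90.0, -0.0, 25.4]
wrist_force: [-0.0, -0.2, -0.4]
grip_width: 0.0874
```

Emit:
move_arm(
  motion=[
    {"x":-0.0595,"y":-0.56,"z":-0.06,"wx":0.0,"wy":0.0,"wz":0.0,"gripper":0.0},
    {"x":-0.0595,"y":-0.56,"z":-0.06,"wx":0.0,"wy":0.0,"wz":0.0,"gripper":0.0},
    {"x":-0.0595,"y":-0.56,"z":-0.06,"wx":0.0,"wy":0.0,"wz":0.0,"gripper":0.0},
    {"x":-0.0595,"y":-0.56,"z":-0.06,"wx":0.0,"wy":0.0,"wz":0.0,"gripper":0.0},
    {"x":-0.0595,"y":-0.56,"z":-0.06,"wx":0.0,"wy":0.0,"wz":0.0,"gripper":0.0},
    {"x":-0.0595,"y":-0.56,"z":-0.06,"wx":0.0,"wy":0.0,"wz":0.0,"gripper":0.0},
    {"x":-0.0595,"y":-0.56,"z":-0.06,"wx":0.0,"wy":0.0,"wz":0.0,"gripper":0.0},
    {"x":-0.0595,"y":-0.56,"z":-0.06,"wx":0.0,"wy":0.0,"wz":0.0,"gripper":0.0},
    {"x":-0.0595,"y":-0.56,"z":-0.06,"wx":0.0,"wy":0.0,"wz":0.0,"gripper":0.0},
    {"x":-0.0595,"y":-0.56,"z":-0.06,"wx":0.0,"wy":0.0,"wz":0.0,"gripper":0.0},
  ],
)

```text
time_s: 2.3
tool_pos: [0.4741, -0.2461, 0.1385]
eef_rot: [-90.0, -0.0, 25.5]
wrist_force: [0.7, -0.2, 0.3]
grip_width: 0.0878
```

```bash
python3 -c "
from station import *
import numpy as np
s=observe();print(s['time_s'],np.round(s['tool_pos'],4),np.round(s['eef_rot'],2),np.round(s['q'],1))"
```

```text
2.3 [ 0.4741 -0.2461  0.1385] [-9.000e+01 -3.000e-02  2.548e+01] [ -5.9  19.6  32.9 113.2 -13.6  50.9  59.7]
```

Emit:
move_arm(
  motion=[
    {"x":-0.006,"y":-0.062,"z":-0.03,"wx":0.0,"wy":0.0,"wz":0.0,"gripper":0.0},
    {"x":-0.006,"y":-0.062,"z":-0.06,"wx":0.0,"wy":0.0,"wz":0.0,"gripper":0.0},
    {"x":-0.006,"y":-0.062,"z":-0.06,"wx":0.0,"wy":0.0,"wz":0.0,"gripper":0.0},
    {"x":-0.006,"y":-0.062,"z":-0.06,"wx":0.0,"wy":0.0,"wz":0.0,"gripper":0.0},
    {"x":-0.006,"y":-0.062,"z":-0.06,"wx":0.0,"wy":0.0,"wz":0.0,"gripper":0.0},
  ],
)

```text
time_s: 2.8
tool_pos: [0.4697, -0.3052, 0.0798]
eef_rot: [-90.0, -0.1, 25.6]
wrist_force: [0.8, -0.8, 0.5]
grip_width: 0.0876
```

Emit:
move_arm(
  motion=[
    {"x":-0.0005,"y":-0.0068,"z":-0.01,"wx":0.0,"wy":0.0,"wz":0.0,"gripper":0.0},
    {"x":-0.0005,"y":-0.0068,"z":-0.035,"wx":0.0,"wy":0.0,"wz":0.0,"gripper":0.0},
    {"x":-0.0005,"y":-0.0068,"z":-0.05,"wx":0.0,"wy":0.0,"wz":0.0,"gripper":0.0},
    {"x":-0.0005,"y":-0.0068,"z":-0.059,"wx":0.0,"wy":0.0,"wz":0.0,"gripper":0.0},
    {"x":-0.0005,"y":-0.0068,"z":-0.059,"wx":0.0,"wy":0.0,"wz":0.0,"gripper":0.0},
    {"x":-0.0005,"y":-0.0068,"z":-0.059,"wx":0.0,"wy":0.0,"wz":0.0,"gripper":0.0},
  ],
)

```text
time_s: 3.4
tool_pos: [0.4682, -0.3133, 0.0199]
eef_rot: [-90.0, -0.0, 25.5]
wrist_force: [0.0, 0.6, 0.0]
grip_width: 0.0877
```

```bash
cat > look.py <<'E'
import sys
from h import *
n,x,y,w,h,s,fn=sys.argv[1],*map(int,sys.argv[2:7]),sys.argv[7]
crop(grab(n),x,y,w,h,s,"pics/"+fn)
E
python3 look.py scene 80 250 160 120 5 l1.png
```

```text
(no output)
```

View pics/l1.png

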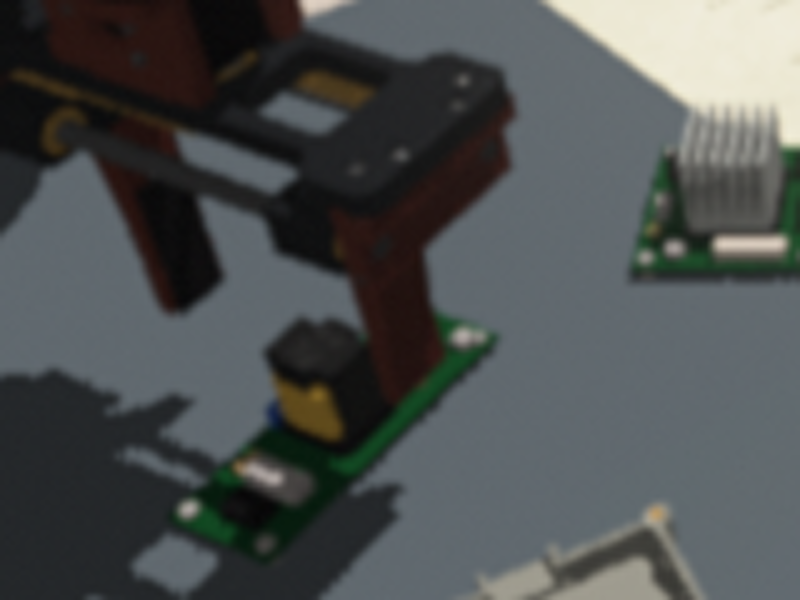

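```bash
python3 - <<'E'
from ov import *
s=grab("scene");s5=5
im=cv2.resize(s["pixels"][:,:,::-1],None,fx=5,fy=5,interpolation=cv2.INTER_CUBIC)
a=np.radians(25.4);c=np.array([.4685,-.3126]);t=np.array([.4685,-.313])
R=np.array([[np.cos(a),-np.sin(a)],[np.sin(a),np.cos(a)]])
def poly(q,c,z,col):
    X=np.c_[np.array(q)@R.T+c,np.full(len(q),z)];u=((w2pix(s,X)+.5)*5-.5).round().astype(int);cv2.polylines(im,[u.reshape(-1,1,2)],True,col,2)
b=[[.015,.013],[.015,-.013],[-.015,-.013],[-.015,.013]]
poly(b,c,.045,(0,255,255));poly(b,c,.007,(0,255,255))
for sg in(1,-1): poly([[sg*.044,.01],[sg*.044,-.01],[sg*.0575,-.01],[sg*.0575,.01]],t,.0205,(255,0,255))
cv2.imwrite("pics/l2.png",im[1250:1850,400:1200])
E
```

```text
(no output)
```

View pics/l2.png

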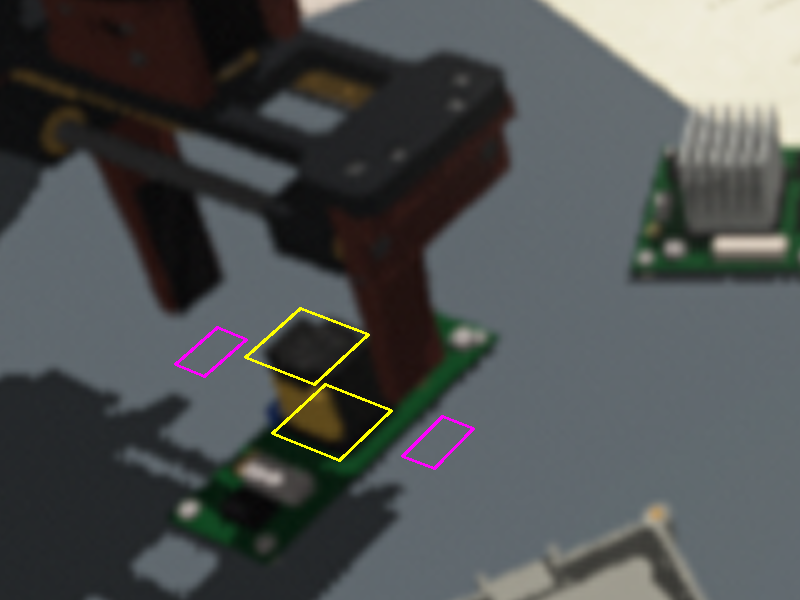

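```bash
cat > fing.py <<'E'
import sys
from ov import *
from scipy.spatial.transform import Rotation as Ro
def fing(n,fn,s=5,w=160,h=120,half=None):
    st=observe();d=grab(n);im=cv2.resize(d["pixels"][:,:,::-1],None,fx=s,fy=s,interpolation=cv2.INTER_CUBIC)
    T=Ro.from_euler("xyz",st["eef_rot"],degrees=True).as_matrix();p=np.array(st["tool_pos"]);g=st["grip_width"]/2
    for y,col in((0,(255,0,255)),(-.02,(0,255,255)),(-.08,(255,255,0))):
        for sg in(1,-1):
            q=np.array([[sg*g,y,.01],[sg*g,y,-.01],[sg*(g+.0135),y,-.01],[sg*(g+.0135),y,.01]])@T.T+p
            u=((w2pix(d,q)+.5)*s-.5).round().astype(int);cv2.polylines(im,[u.reshape(-1,1,2)],True,col,2)
    u=w2pix(d,p);x0=int(np.clip(u[0]-w/2,0,640-w));y0=int(np.clip(u[1]-h/2,0,480-h))
    cv2.imwrite("pics/"+fn,im[y0*s:(y0+h)*s,x0*s:(x0+w)*s]);print(x0,y0,st["time_s"],np.round(p,4),np.round(st["eef_rot"],1))
if __name__=="__main__": fing(sys.argv[1],sys.argv[2])
E
python3 fing.py top f1.png;python3 fing.py scene f2.png
```

```text
440 184 3.5 [ 0.4685 -0.3136  0.0203] [-90.1  -0.   25.4]
63 268 3.55 [ 0.4685 -0.3135  0.0203] [-90.1  -0.1  25.4]
```

View pics/f1.png

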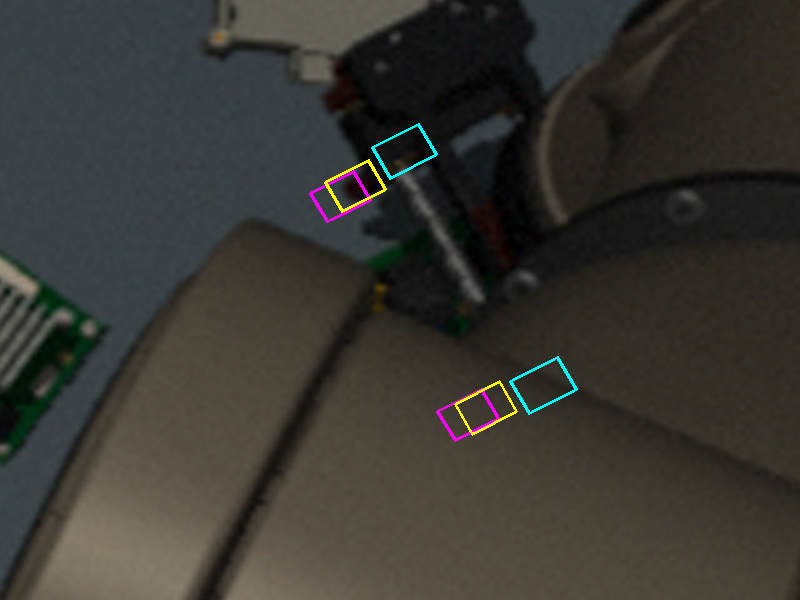

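View pics/f2.png

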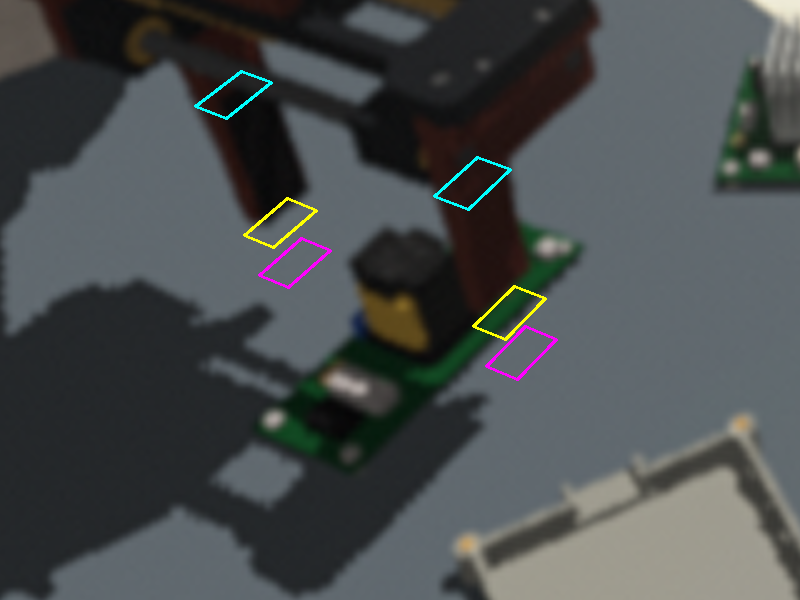

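Emit:
move_arm(
  motion=[
    {"x":0.0,"y":0.0,"z":0.0,"wx":0.0,"wy":0.0,"wz":0.0,"gripper":1.0},
    {"x":0.0,"y":0.0,"z":0.0,"wx":0.0,"wy":0.0,"wz":0.0,"gripper":1.0},
    {"x":0.0,"y":0.0,"z":0.0,"wx":0.0,"wy":0.0,"wz":0.0,"gripper":1.0},
    {"x":0.0,"y":0.0,"z":0.0,"wx":0.0,"wy":0.0,"wz":0.0,"gripper":1.0},
    {"x":0.0,"y":0.0,"z":0.0,"wx":0.0,"wy":0.0,"wz":0.0,"gripper":1.0},
    {"x":0.0,"y":0.0,"z":0.0,"wx":0.0,"wy":0.0,"wz":0.0,"gripper":1.0},
    {"x":0.0,"y":0.0,"z":0.0,"wx":0.0,"wy":0.0,"wz":0.0,"gripper":1.0},
    {"x":0.0,"y":0.0,"z":0.0,"wx":0.0,"wy":0.0,"wz":0.0,"gripper":1.0},
  ],
)

```text
time_s: 4.4
tool_pos: [0.4679, -0.3132, 0.0196]
eef_rot: [-90.0, -0.0, 25.4]
wrist_force: [0.8, 0.9, -0.5]
grip_width: 0.0273
```

```bash
python3 fing.py scene f3.png
```

```text
63 268 4.4 [ 0.4679 -0.3132  0.0196] [-90.   -0.   25.4]
```

View pics/f3.png

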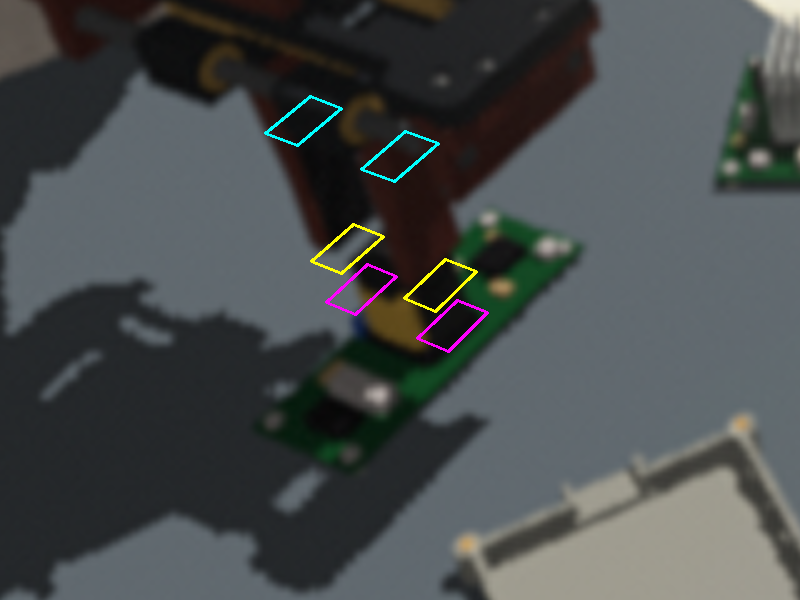

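```bash
python3 - <<'E'
from h import *
d=grab("scene")
im=d["pixels"][300:360,110:180,::-1].astype(float)
im=np.clip(255*(im/255)**.5,0,255).astype(np.uint8)
cv2.imwrite("pics/f4.png",cv2.resize(im,None,fx=10,fy=10,interpolation=cv2.INTER_CUBIC))
for z in(.02,.03,.04,.045,.05): print(z,(w2pix(d,[.4679,-.3132,z])-[110,300]+.5)*10)
E
```

```text
0.02 [342.93965709 292.41258257]
0.03 [329.9051573  252.53534009]
0.04 [316.66467243 212.02791486]
0.045 [309.96565367 191.533197  ]
0.05 [303.21328081 170.87524969]
```

View pics/f4.png

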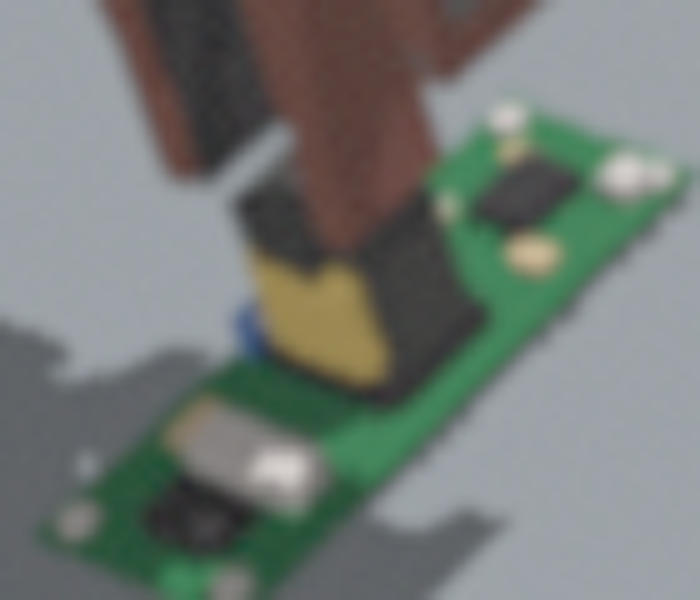

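Emit:
move_arm(
  motion=[
    {"x":0.0005,"y":0.0004,"z":0.0,"wx":0.0,"wy":0.0,"wz":0.0,"gripper":1.0},
    {"x":0.0005,"y":0.0004,"z":0.0,"wx":0.0,"wy":0.0,"wz":0.0,"gripper":1.0},
    {"x":0.0005,"y":0.0004,"z":0.0,"wx":0.0,"wy":0.0,"wz":0.0,"gripper":1.0},
  ],
)

```text
time_s: 4.8
tool_pos: [0.4685, -0.3128, 0.0196]
eef_rot: [-90.0, -0.0, 25.4]
wrist_force: [-0.2, 0.2, -0.1]
grip_width: 0.0
```

```bash
python3 - <<'E'
from h import *
d=grab("scene")
im=d["pixels"][290:350,110:180,::-1].astype(float)
im=np.clip(255*(im/255)**.5,0,255).astype(np.uint8)
cv2.imwrite("pics/f5.png",cv2.resize(im,None,fx=10,fy=10,interpolation=cv2.INTER_CUBIC))
print(observe()["wrist_force"],observe()["tool_pos"])
E
```

```text
[ 0.28110253 -0.23915242  0.16889081] [ 0.46844545 -0.31277039  0.01958907]
```

View pics/f5.png

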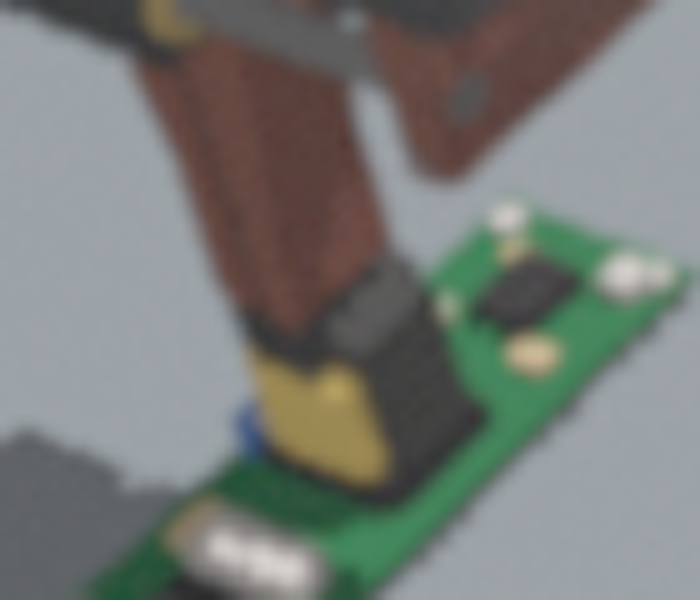

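Emit:
move_arm(
  motion=[
    {"x":0.0,"y":0.0,"z":0.003,"wx":0.0,"wy":0.0,"wz":0.0,"gripper":0.0},
    {"x":0.0,"y":0.0,"z":0.003,"wx":0.0,"wy":0.0,"wz":0.0,"gripper":0.0},
    {"x":0.0,"y":0.0,"z":0.003,"wx":0.0,"wy":0.0,"wz":0.0,"gripper":0.0},
    {"x":0.0,"y":0.0,"z":0.003,"wx":0.0,"wy":0.0,"wz":0.0,"gripper":0.0},
    {"x":0.0,"y":0.0,"z":0.003,"wx":0.0,"wy":0.0,"wz":0.0,"gripper":0.0},
    {"x":0.0,"y":0.0,"z":0.003,"wx":0.0,"wy":0.0,"wz":0.0,"gripper":0.0},
    {"x":0.0,"y":0.0,"z":0.0,"wx":0.0,"wy":0.0,"wz":0.0,"gripper":0.0},
    {"x":0.0,"y":0.0,"z":-0.006,"wx":0.0,"wy":0.0,"wz":0.0,"gripper":0.0},
    {"x":0.0,"y":0.0,"z":-0.012,"wx":0.0,"wy":0.0,"wz":0.0,"gripper":0.0},
    {"x":0.0,"y":0.0,"z":-0.018,"wx":0.0,"wy":0.0,"wz":0.0,"gripper":0.0},
  ],
)

```text
time_s: 5.85
tool_pos: [0.4682, -0.3126, 0.0008]
eef_rot: [-90.0, 0.0, 25.4]
wrist_force: [-0.9, 0.2, 0.2]
grip_width: 0.077
```

```bash
cat > g.py <<'E'
import sys
from h import *
n,fn=sys.argv[1:3]
s=observe();d=grab(n);u=w2pix(d,s["tool_pos"]).astype(int);x0=int(np.clip(u[0]-40,0,560));y0=int(np.clip(u[1]-35,0,420))
im=d["pixels"][y0:y0+60,x0:x0+80,::-1].astype(float)
im=np.clip(255*(im/255)**.5,0,255).astype(np.uint8)
cv2.imwrite("pics/"+fn,cv2.resize(im,None,fx=10,fy=10,interpolation=cv2.INTER_CUBIC))
print(x0,y0,s["time_s"],np.round(s["tool_pos"],4),np.round(s["wrist_force"],1),s["grip_width"])
E
python3 g.py scene f6.png
```

```text
106 301 5.85 [ 0.4682 -0.3126  0.0008] [-0.9  0.2  0.2] 0.07703736912166115
```

View pics/f6.png

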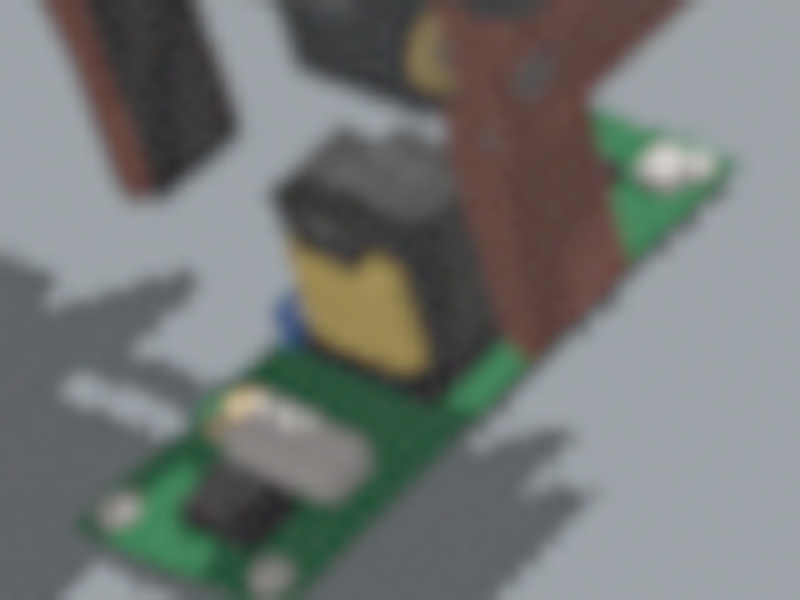

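Emit:
move_arm(
  motion=[
    {"x":0.0,"y":0.0,"z":-0.002,"wx":0.0,"wy":0.0,"wz":0.0,"gripper":0.5},
    {"x":0.0,"y":0.0,"z":-0.004,"wx":0.0,"wy":0.0,"wz":0.0,"gripper":1.0},
    {"x":0.0,"y":0.0,"z":-0.004,"wx":0.0,"wy":0.0,"wz":0.0,"gripper":1.0},
    {"x":0.0,"y":0.0,"z":-0.004,"wx":0.0,"wy":0.0,"wz":0.0,"gripper":1.0},
    {"x":0.0,"y":0.0,"z":-0.004,"wx":0.0,"wy":0.0,"wz":0.0,"gripper":1.0},
    {"x":0.0,"y":0.0,"z":-0.004,"wx":0.0,"wy":0.0,"wz":0.0,"gripper":1.0},
    {"x":0.0,"y":0.0,"z":-0.004,"wx":0.0,"wy":0.0,"wz":0.0,"gripper":1.0},
    {"x":0.0,"y":0.0,"z":-0.004,"wx":0.0,"wy":0.0,"wz":0.0,"gripper":1.0},
    {"x":0.0,"y":0.0,"z":-0.004,"wx":0.0,"wy":0.0,"wz":0.0,"gripper":1.0},
    {"x":0.0,"y":0.0,"z":-0.004,"wx":0.0,"wy":0.0,"wz":0.0,"gripper":1.0},
  ],
)

```text
time_s: 6.9
tool_pos: [0.4687, -0.3128, -0.0023]
eef_rot: [-90.0, -0.0, 25.5]
wrist_force: [0.7, -0.2, 1.6]
grip_width: 0.0299
```

```bash
python3 g.py scene f7.png
```

```text
107 302 6.9 [ 0.4687 -0.3128 -0.0023] [ 0.7 -0.2  1.6] 0.029931668428874528
```

View pics/f7.png

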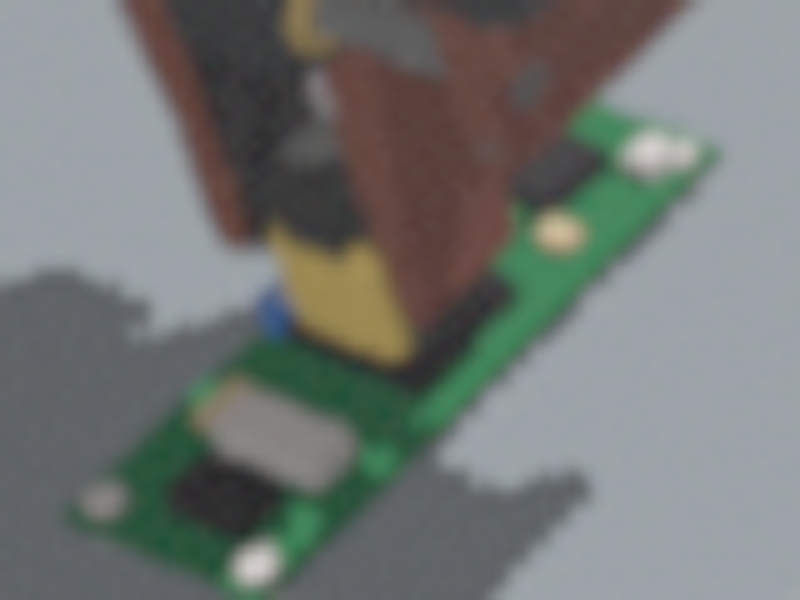

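Emit:
move_arm(
  motion=[
    {"x":0.0,"y":0.0,"z":0.015,"wx":0.0,"wy":0.0,"wz":0.0,"gripper":1.0},
    {"x":0.0,"y":0.0,"z":0.05,"wx":0.0,"wy":0.0,"wz":0.0,"gripper":1.0},
    {"x":0.0,"y":0.0,"z":0.09,"wx":0.0,"wy":0.0,"wz":0.0,"gripper":1.0},
    {"x":0.154,"y":0.4104,"z":0.09,"wx":0.0,"wy":0.0,"wz":-9.9,"gripper":1.0},
    {"x":0.154,"y":0.4104,"z":0.09,"wx":0.0,"wy":0.0,"wz":-9.9,"gripper":1.0},
    {"x":0.154,"y":0.4104,"z":0.09,"wx":0.0,"wy":0.0,"wz":-9.9,"gripper":1.0},
    {"x":0.154,"y":0.4104,"z":0.09,"wx":0.0,"wy":0.0,"wz":-9.9,"gripper":1.0},
    {"x":0.154,"y":0.4104,"z":0.09,"wx":0.0,"wy":0.0,"wz":-9.9,"gripper":1.0},
    {"x":0.154,"y":0.4104,"z":0.09,"wx":0.0,"wy":0.0,"wz":-9.9,"gripper":1.0},
    {"x":0.154,"y":0.4104,"z":0.09,"wx":0.0,"wy":0.0,"wz":-9.9,"gripper":1.0},
  ],
)

```text
time_s: 7.95
tool_pos: [0.5915, 0.0167, 0.0885]
eef_rot: [-90.0, -0.0, 15.5]
wrist_force: [1.5, -0.6, -2.0]
grip_width: 0.0298
```

Emit:
move_arm(
  motion=[
    {"x":0.031,"y":0.081,"z":0.0,"wx":0.0,"wy":0.0,"wz":0.0,"gripper":1.0},
    {"x":0.031,"y":0.081,"z":0.0,"wx":0.0,"wy":0.0,"wz":0.0,"gripper":1.0},
    {"x":0.031,"y":0.081,"z":-0.02,"wx":0.0,"wy":0.0,"wz":0.0,"gripper":1.0},
    {"x":0.031,"y":0.081,"z":-0.035,"wx":0.0,"wy":0.0,"wz":0.0,"gripper":1.0},
    {"x":0.031,"y":0.081,"z":-0.045,"wx":0.0,"wy":0.0,"wz":0.0,"gripper":1.0},
    {"x":0.031,"y":0.081,"z":-0.05,"wx":0.0,"wy":0.0,"wz":0.0,"gripper":1.0},
    {"x":0.031,"y":0.081,"z":-0.05,"wx":0.0,"wy":0.0,"wz":0.0,"gripper":1.0},
  ],
)

```text
time_s: 8.65
tool_pos: [0.6218, 0.0945, 0.0372]
eef_rot: [-90.0, 0.1, 15.4]
wrist_force: [-0.1, 0.4, -1.7]
grip_width: 0.03
```

```bash
python3 g.py scene f8.png
```

```text
330 235 8.65 [0.6218 0.0945 0.0372] [-0.1  0.4 -1.7] 0.02999419663332237
```

View pics/f8.png

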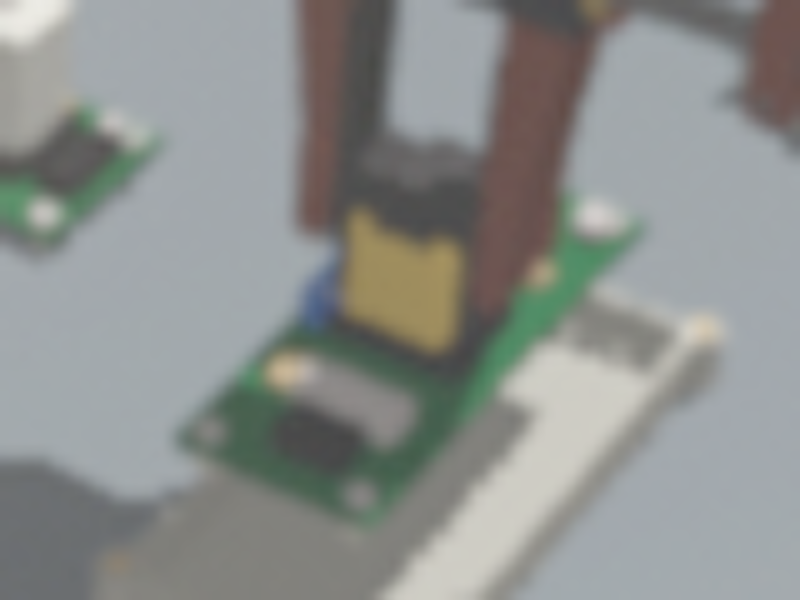

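Emit:
move_arm(
  motion=[
    {"x":0.001,"y":0.003,"z":-0.004,"wx":0.0,"wy":0.0,"wz":0.0,"gripper":1.0},
    {"x":0.001,"y":0.003,"z":-0.01,"wx":0.0,"wy":0.0,"wz":0.0,"gripper":1.0},
    {"x":0.001,"y":0.003,"z":-0.016,"wx":0.0,"wy":0.0,"wz":0.0,"gripper":1.0},
    {"x":0.001,"y":0.003,"z":-0.022,"wx":0.0,"wy":0.0,"wz":0.0,"gripper":1.0},
    {"x":0.001,"y":0.003,"z":-0.027,"wx":0.0,"wy":0.0,"wz":0.0,"gripper":1.0},
    {"x":0.001,"y":0.003,"z":-0.03,"wx":0.0,"wy":0.0,"wz":0.0,"gripper":1.0},
    {"x":0.001,"y":0.003,"z":-0.032,"wx":0.0,"wy":0.0,"wz":0.0,"gripper":1.0},
    {"x":0.001,"y":0.003,"z":-0.033,"wx":0.0,"wy":0.0,"wz":0.0,"gripper":1.0},
    {"x":0.001,"y":0.003,"z":-0.034,"wx":0.0,"wy":0.0,"wz":0.0,"gripper":1.0},
    {"x":0.001,"y":0.003,"z":-0.034,"wx":0.0,"wy":0.0,"wz":0.0,"gripper":1.0},
  ],
)

```text
time_s: 9.7
tool_pos: [0.6235, 0.0989, 0.0036]
eef_rot: [-90.0, -0.0, 15.5]
wrist_force: [0.0, 0.2, -1.4]
grip_width: 0.0295
```

```bash
python3 g.py scene f9.png
```

```text
330 247 9.7 [0.6235 0.0989 0.0036] [ 0.   0.2 -1.4] 0.029473982445034737
```

View pics/f9.png

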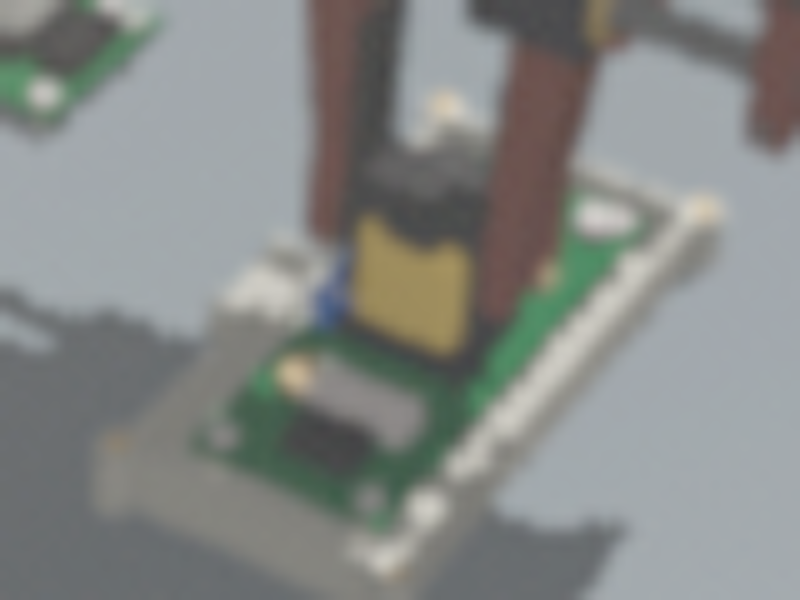

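Emit:
move_arm(
  motion=[
    {"x":-0.0005,"y":-0.001,"z":-0.001,"wx":0.0,"wy":0.0,"wz":0.0,"gripper":1.0},
    {"x":-0.0005,"y":-0.001,"z":-0.002,"wx":0.0,"wy":0.0,"wz":0.0,"gripper":1.0},
    {"x":-0.0005,"y":-0.001,"z":-0.003,"wx":0.0,"wy":0.0,"wz":0.0,"gripper":1.0},
    {"x":-0.0005,"y":-0.001,"z":-0.003,"wx":0.0,"wy":0.0,"wz":0.0,"gripper":1.0},
  ],
)

```text
time_s: 10.15
tool_pos: [0.6228, 0.0979, 0.0004]
eef_rot: [-90.0, 0.0, 15.5]
wrist_force: [-0.6, -0.0, -0.7]
grip_width: 0.0298
```

Emit:
move_arm(
  motion=[
    {"x":0.0,"y":0.0,"z":-0.0005,"wx":0.0,"wy":0.0,"wz":0.0,"gripper":1.0},
    {"x":0.0,"y":0.0,"z":-0.001,"wx":0.0,"wy":0.0,"wz":0.0,"gripper":1.0},
    {"x":0.0,"y":0.0,"z":-0.001,"wx":0.0,"wy":0.0,"wz":0.0,"gripper":1.0},
  ],
)

```text
time_s: 10.45
tool_pos: [0.6229, 0.0979, 0.0002]
eef_rot: [-90.0, -0.0, 15.5]
wrist_force: [-3.2, -0.6, 4.4]
grip_width: 0.0298
```

Emit:
move_arm(
  motion=[
    {"x":0.0,"y":0.0,"z":0.0,"wx":0.0,"wy":0.0,"wz":0.0,"gripper":0.8},
    {"x":0.0,"y":0.0,"z":0.0,"wx":0.0,"wy":0.0,"wz":0.0,"gripper":0.4},
    {"x":0.0,"y":0.0,"z":0.0,"wx":0.0,"wy":0.0,"wz":0.0,"gripper":0.0},
    {"x":0.0,"y":0.0,"z":0.0,"wx":0.0,"wy":0.0,"wz":0.0,"gripper":0.0},
    {"x":0.0,"y":0.0,"z":0.0,"wx":0.0,"wy":0.0,"wz":0.0,"gripper":0.0},
    {"x":0.0,"y":0.0,"z":0.0,"wx":0.0,"wy":0.0,"wz":0.0,"gripper":0.0},
    {"x":0.0,"y":0.0,"z":0.02,"wx":0.0,"wy":0.0,"wz":0.0,"gripper":0.0},
    {"x":0.0,"y":0.0,"z":0.05,"wx":0.0,"wy":0.0,"wz":0.0,"gripper":0.0},
    {"x":0.0,"y":0.0,"z":0.09,"wx":0.0,"wy":0.0,"wz":0.0,"gripper":0.0},
  ],
)

```text
time_s: 11.35
tool_pos: [0.6215, 0.0977, 0.089]
eef_rot: [-90.0, 0.2, 15.5]
wrist_force: [1.0, -0.3, 0.4]
grip_width: 0.0873
```

```bash
python3 look.py scene 310 230 120 90 6 f10.png
```

```text
(no output)
```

View pics/f10.png

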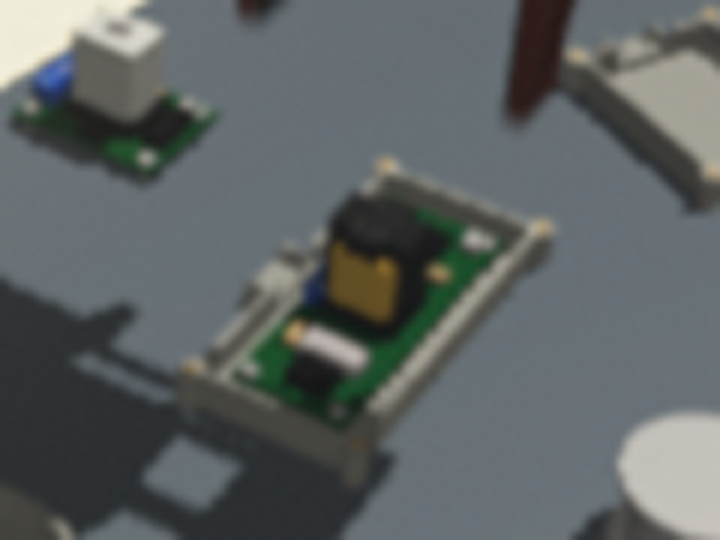

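Emit:
move_arm(
  motion=[
    {"x":-0.163,"y":-0.2436,"z":0.0,"wx":0.0,"wy":0.0,"wz":35.2,"gripper":0.0},
    {"x":-0.163,"y":-0.2436,"z":0.0,"wx":0.0,"wy":0.0,"wz":35.2,"gripper":0.0},
    {"x":-0.163,"y":-0.2436,"z":0.0,"wx":0.0,"wy":0.0,"wz":35.2,"gripper":0.0},
    {"x":-0.163,"y":-0.2436,"z":0.0,"wx":0.0,"wy":0.0,"wz":35.2,"gripper":0.0},
    {"x":-0.163,"y":-0.2436,"z":0.0,"wx":0.0,"wy":0.0,"wz":35.2,"gripper":0.0},
    {"x":-0.163,"y":-0.2436,"z":0.0,"wx":0.0,"wy":0.0,"wz":35.2,"gripper":0.0},
    {"x":-0.163,"y":-0.2436,"z":-0.03,"wx":0.0,"wy":0.0,"wz":35.2,"gripper":0.0},
    {"x":-0.163,"y":-0.2436,"z":-0.05,"wx":0.0,"wy":0.0,"wz":35.2,"gripper":0.0},
    {"x":-0.163,"y":-0.2436,"z":-0.05,"wx":0.0,"wy":0.0,"wz":35.2,"gripper":0.0},
    {"x":-0.163,"y":-0.2436,"z":-0.05,"wx":0.0,"wy":0.0,"wz":35.2,"gripper":0.0},
  ],
)

```text
time_s: 12.4
tool_pos: [0.46, -0.1458, 0.0398]
eef_rot: [-90.0, 0.0, 50.7]
wrist_force: [-0.1, 0.1, -0.1]
grip_width: 0.088
```

```bash
python3 g.py scene f11.png
```

```text
184 243 12.4 [ 0.46   -0.1458  0.0398] [-0.1  0.1 -0.1] 0.08804845503529278
```

View pics/f11.png

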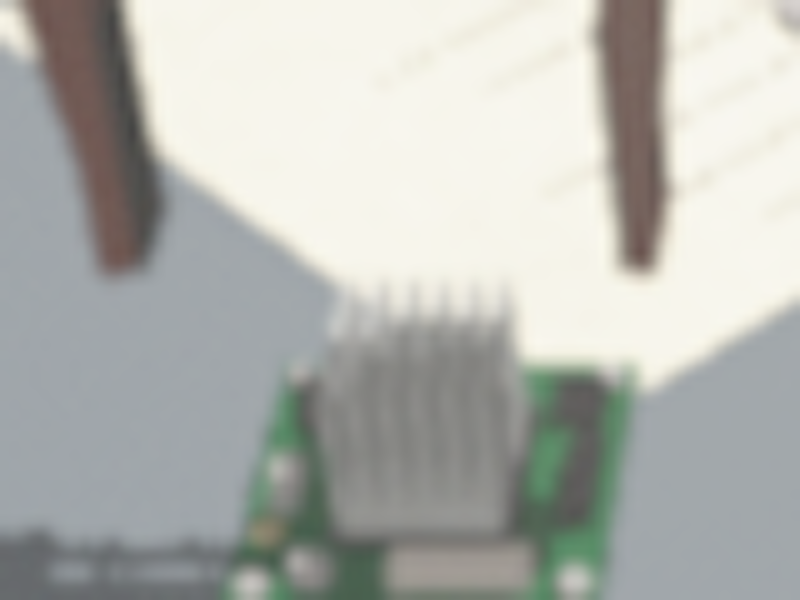

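```bash
python3 - <<'E'
from h import *
d=grab("scene")
f=lambda X:(w2pix(d,X)-[184,243]+.5)*10
a=np.radians(50.7);j=np.array([np.cos(a),np.sin(a),0])
p=np.array([.46,-.1458,.068])
for z in(.04,.055,.068): 
  p[2]=z;print(z,f(p),f(p-.044*j),f(p+.044*j))
print(f([.4585,-.1456,.045]),f([.4585,-.1456,.007]))
E
python3 look.py top 370 180 130 100 6 f12.png
```

```text
0.04 [407.20699635 359.51747159] [178.94454045 359.76151815] [634.65438812 359.27429645]
0.055 [398.07365714 300.04381871] [167.36151479 300.18276802] [627.95323852 299.90537083]
0.068 [389.99941729 247.46671327] [157.1212856  247.51086047] [622.02936429 247.42272687]
[401.12784147 335.54971327] [423.63600935 481.70972005]
```

View pics/f12.png

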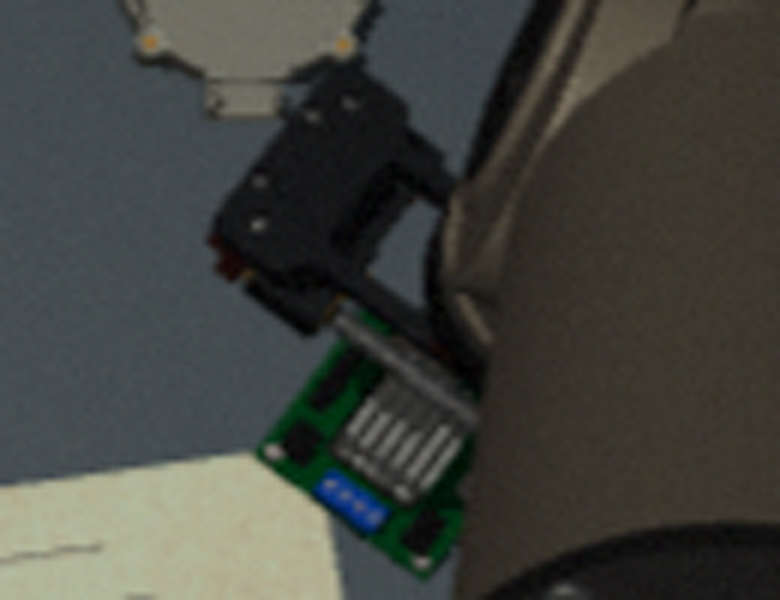

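```bash
python3 - <<'E'
from ov import *
d=grab("scene");im=overlay(d,10);cv2.imwrite("pics/f13.png",im[2430:3030,1840:2640])
E
```

```text
(no output)
```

View pics/f13.png

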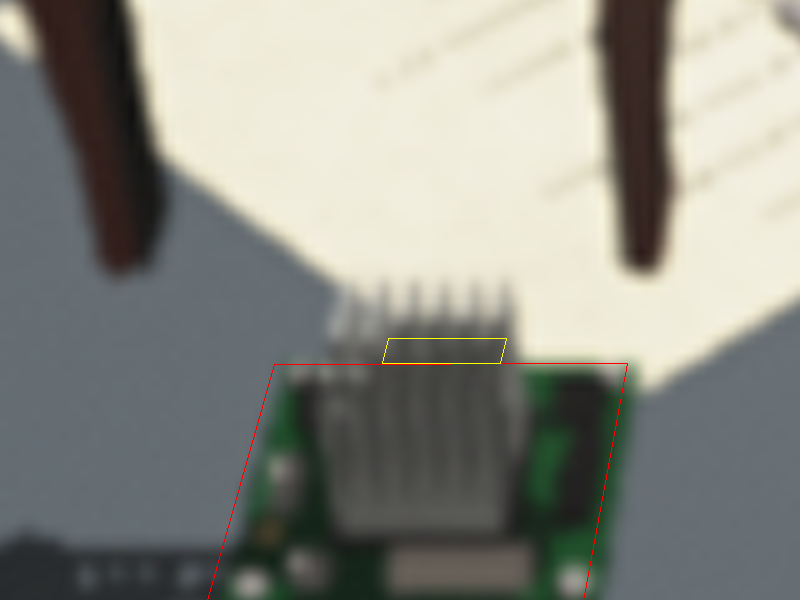

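```bash
python3 - <<'E'
from ov import *
d=grab("top");np.save("pics/top2.npy",d,allow_pickle=True)
im=cv2.resize(d["pixels"][:,:,::-1],None,fx=8,fy=8,interpolation=cv2.INTER_CUBIC)
B2=dict(long=(.6227,.0976,15.5,.044,.116))
for D,z in((B2,.0095),(H,.0025)):
    o,t=outline("long",D["long"],z);u=((w2pix(d,o)+.5)*8-.5).round().astype(int);cv2.polylines(im,[u.reshape(-1,1,2)],True,(0,0,255),1)
cv2.imwrite("pics/f14.png",im[145*8:215*8,270*8:370*8])
E
```

```text
(no output)
```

View pics/f14.png

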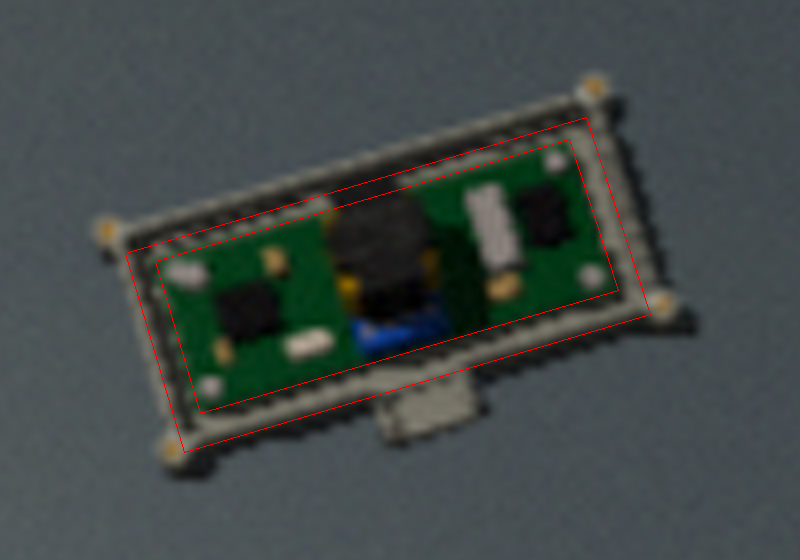

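Emit:
move_arm(
  motion=[
    {"x":-0.001,"y":0.0,"z":-0.015,"wx":0.0,"wy":0.0,"wz":0.0,"gripper":0.0},
    {"x":-0.001,"y":0.0,"z":-0.03,"wx":0.0,"wy":0.0,"wz":0.0,"gripper":0.0},
    {"x":-0.001,"y":0.0,"z":-0.04,"wx":0.0,"wy":0.0,"wz":0.0,"gripper":0.0},
    {"x":-0.001,"y":0.0,"z":-0.042,"wx":0.0,"wy":0.0,"wz":0.0,"gripper":0.0},
    {"x":-0.001,"y":0.0,"z":-0.042,"wx":0.0,"wy":0.0,"wz":0.0,"gripper":0.3},
    {"x":-0.001,"y":0.0,"z":-0.042,"wx":0.0,"wy":0.0,"wz":0.0,"gripper":0.4},
    {"x":-0.001,"y":0.0,"z":-0.042,"wx":0.0,"wy":0.0,"wz":0.0,"gripper":0.45},
  ],
)

```text
time_s: 13.35
tool_pos: [0.4594, -0.1458, -0.0019]
eef_rot: [-90.0, -0.0, 50.7]
wrist_force: [0.1, 0.2, 0.1]
grip_width: 0.0671
```

```bash
python3 g.py scene f15.png
```

```text
186 259 13.35 [ 0.4594 -0.1458 -0.0019] [0.1 0.2 0.1] 0.06711232632330369
```

View pics/f15.png

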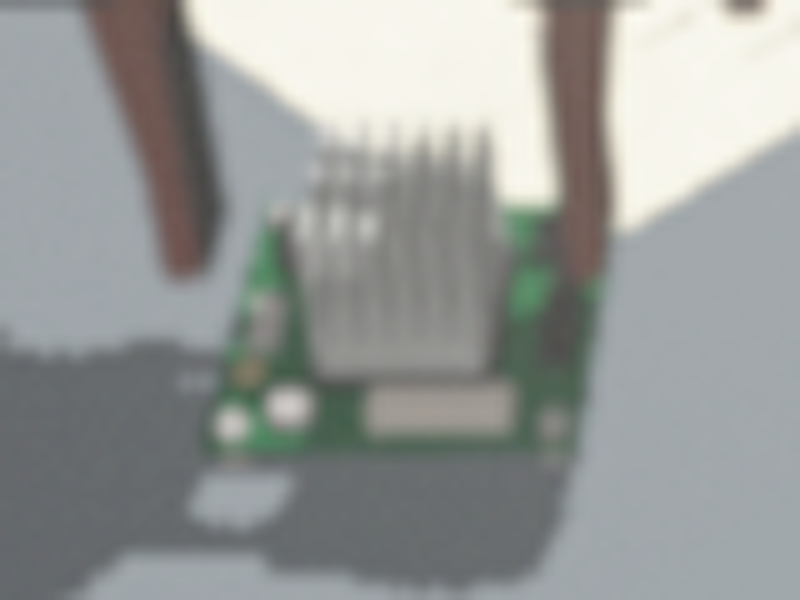

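Emit:
move_arm(
  motion=[
    {"x":0.0,"y":0.0,"z":0.0,"wx":0.0,"wy":0.0,"wz":0.0,"gripper":0.6},
    {"x":0.0,"y":0.0,"z":0.0,"wx":0.0,"wy":0.0,"wz":0.0,"gripper":0.7},
    {"x":0.0,"y":0.0,"z":0.0,"wx":0.0,"wy":0.0,"wz":0.0,"gripper":1.0},
    {"x":0.0,"y":0.0,"z":0.0,"wx":0.0,"wy":0.0,"wz":0.0,"gripper":1.0},
    {"x":0.0,"y":0.0,"z":0.0,"wx":0.0,"wy":0.0,"wz":0.0,"gripper":1.0},
    {"x":0.0,"y":0.0,"z":0.0,"wx":0.0,"wy":0.0,"wz":0.0,"gripper":1.0},
    {"x":0.0,"y":0.0,"z":0.0,"wx":0.0,"wy":0.0,"wz":0.0,"gripper":1.0},
  ],
)

```text
time_s: 14.1
tool_pos: [0.459, -0.1456, -0.0024]
eef_rot: [-90.0, -0.0, 50.8]
wrist_force: [0.1, 1.1, 1.0]
grip_width: 0.0316
```

Emit:
move_arm(
  motion=[
    {"x":0.0,"y":0.0,"z":0.015,"wx":0.0,"wy":0.0,"wz":0.0,"gripper":1.0},
    {"x":0.0,"y":0.0,"z":0.05,"wx":0.0,"wy":0.0,"wz":0.0,"gripper":1.0},
    {"x":0.1646,"y":-0.1542,"z":0.07,"wx":0.0,"wy":0.0,"wz":31.6,"gripper":1.0},
    {"x":0.1646,"y":-0.1542,"z":0.07,"wx":0.0,"wy":0.0,"wz":31.6,"gripper":1.0},
    {"x":0.1646,"y":-0.1542,"z":0.07,"wx":0.0,"wy":0.0,"wz":31.6,"gripper":1.0},
    {"x":0.1646,"y":-0.1542,"z":0.07,"wx":0.0,"wy":0.0,"wz":31.6,"gripper":1.0},
    {"x":0.1646,"y":-0.1542,"z":0.07,"wx":0.0,"wy":0.0,"wz":31.6,"gripper":1.0},
    {"x":0.1646,"y":-0.1542,"z":0.06,"wx":0.0,"wy":0.0,"wz":31.6,"gripper":1.0},
    {"x":0.1646,"y":-0.1542,"z":0.045,"wx":0.0,"wy":0.0,"wz":31.6,"gripper":1.0},
    {"x":0.1646,"y":-0.1542,"z":0.045,"wx":0.0,"wy":0.0,"wz":31.6,"gripper":1.0},
  ],
)

```text
time_s: 15.1
tool_pos: [0.6202, -0.2973, 0.0388]
eef_rot: [-89.6, -0.1, 82.4]
wrist_force: [0.0, 0.3, -1.0]
grip_width: 0.0319
```

```bash
python3 g.py scene f16.png
```

```text
150 336 15.1 [ 0.6202 -0.2973  0.0388] [ 0.   0.3 -1. ] 0.031922704399483505
```

View pics/f16.png

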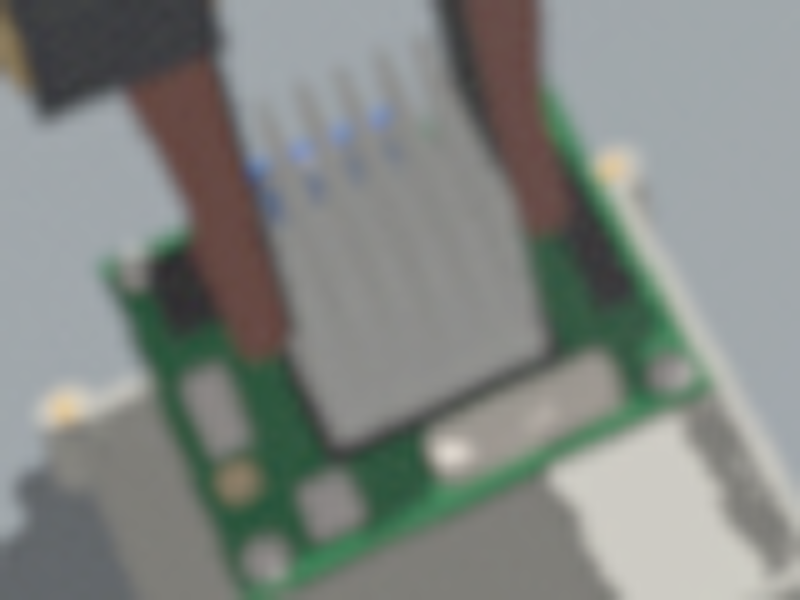

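Emit:
move_arm(
  motion=[
    {"x":0.0,"y":0.0,"z":0.0,"wx":0.0,"wy":0.0,"wz":0.0,"gripper":1.0},
    {"x":0.0,"y":0.0,"z":-0.004,"wx":0.0,"wy":0.0,"wz":0.0,"gripper":1.0},
    {"x":0.0,"y":0.0,"z":-0.01,"wx":0.0,"wy":0.0,"wz":0.0,"gripper":1.0},
    {"x":0.0,"y":0.0,"z":-0.012,"wx":0.0,"wy":0.0,"wz":0.0,"gripper":1.0},
    {"x":0.0,"y":0.0,"z":-0.012,"wx":0.0,"wy":0.0,"wz":0.0,"gripper":1.0},
  ],
)

```text
time_s: 15.65
tool_pos: [0.6232, -0.2996, 0.0301]
eef_rot: [-90.0, -0.0, 82.3]
wrist_force: [0.2, 0.7, -1.6]
grip_width: 0.0318
```

Aligned; lower to just over the floor, then in small steps.

Emit:
move_arm(
  motion=[
    {"x":0.0005,"y":0.0,"z":-0.006,"wx":0.0,"wy":0.0,"wz":0.0,"gripper":1.0},
    {"x":0.0005,"y":0.0,"z":-0.012,"wx":0.0,"wy":0.0,"wz":0.0,"gripper":1.0},
    {"x":0.0005,"y":0.0,"z":-0.018,"wx":0.0,"wy":0.0,"wz":0.0,"gripper":1.0},
    {"x":0.0005,"y":0.0,"z":-0.023,"wx":0.0,"wy":0.0,"wz":0.0,"gripper":1.0},
    {"x":0.0005,"y":0.0,"z":-0.026,"wx":0.0,"wy":0.0,"wz":0.0,"gripper":1.0},
    {"x":0.0005,"y":0.0,"z":-0.0275,"wx":0.0,"wy":0.0,"wz":0.0,"gripper":1.0},
    {"x":0.0005,"y":0.0,"z":-0.0285,"wx":0.0,"wy":0.0,"wz":0.0,"gripper":1.0},
    {"x":0.0005,"y":0.0,"z":-0.0285,"wx":0.0,"wy":0.0,"wz":0.0,"gripper":1.0},
  ],
)

```text
time_s: 16.45
tool_pos: [0.6241, -0.2999, 0.0021]
eef_rot: [-90.0, 0.0, 82.3]
wrist_force: [0.1, 0.3, -0.8]
grip_width: 0.032
```

```bash
python3 g.py scene f17.png
```

```text
154 354 16.45 [ 0.6241 -0.2999  0.0021] [ 0.1  0.3 -0.8] 0.032038695733549845
```

View pics/f17.png

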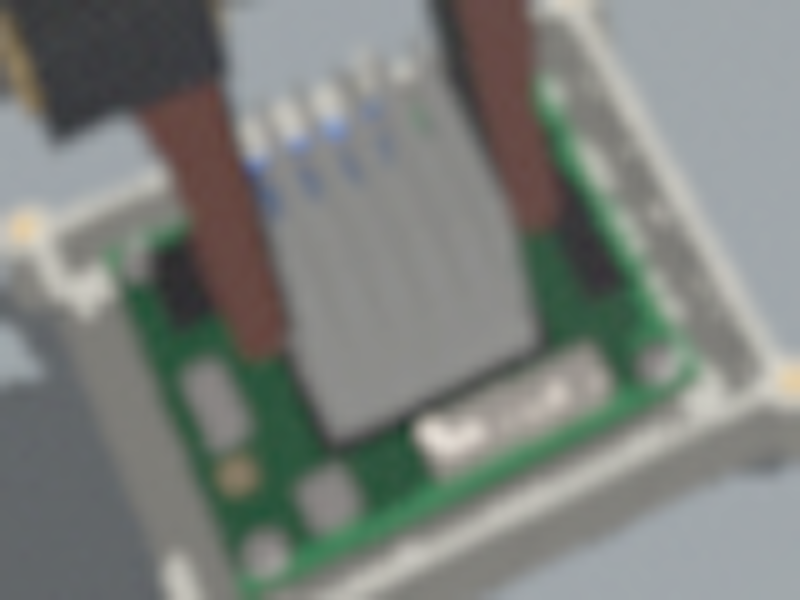

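Emit:
move_arm(
  motion=[
    {"x":-0.0005,"y":0.0,"z":-0.0005,"wx":0.0,"wy":0.0,"wz":0.0,"gripper":1.0},
    {"x":-0.0005,"y":0.0,"z":-0.001,"wx":0.0,"wy":0.0,"wz":0.0,"gripper":1.0},
    {"x":-0.0005,"y":0.0,"z":-0.0015,"wx":0.0,"wy":0.0,"wz":0.0,"gripper":1.0},
    {"x":-0.0005,"y":0.0,"z":-0.002,"wx":0.0,"wy":0.0,"wz":0.0,"gripper":1.0},
    {"x":-0.0005,"y":0.0,"z":-0.0025,"wx":0.0,"wy":0.0,"wz":0.0,"gripper":1.0},
  ],
)

```text
time_s: 17.0
tool_pos: [0.6236, -0.2999, 0.0002]
eef_rot: [-90.0, -0.0, 82.3]
wrist_force: [-3.0, 1.5, 7.1]
grip_width: 0.0316
```

Floor contact (7 N). Release and lift.

Emit:
move_arm(
  motion=[
    {"x":0.0,"y":0.0,"z":0.0005,"wx":0.0,"wy":0.0,"wz":0.0,"gripper":0.6},
    {"x":0.0,"y":0.0,"z":0.0005,"wx":0.0,"wy":0.0,"wz":0.0,"gripper":0.4},
    {"x":0.0,"y":0.0,"z":0.0005,"wx":0.0,"wy":0.0,"wz":0.0,"gripper":0.0},
    {"x":0.0,"y":0.0,"z":0.0005,"wx":0.0,"wy":0.0,"wz":0.0,"gripper":0.0},
    {"x":0.0,"y":0.0,"z":0.0005,"wx":0.0,"wy":0.0,"wz":0.0,"gripper":0.0},
    {"x":0.0,"y":0.0,"z":0.0005,"wx":0.0,"wy":0.0,"wz":0.0,"gripper":0.0},
    {"x":0.0,"y":0.0,"z":0.02,"wx":0.0,"wy":0.0,"wz":0.0,"gripper":0.0},
    {"x":0.0,"y":0.0,"z":0.05,"wx":0.0,"wy":0.0,"wz":0.0,"gripper":0.0},
    {"x":0.0,"y":0.0,"z":0.09,"wx":0.0,"wy":0.0,"wz":0.0,"gripper":0.0},
    {"x":0.0,"y":0.0,"z":0.09,"wx":0.0,"wy":0.0,"wz":0.0,"gripper":0.0},
  ],
)

```text
time_s: 18.0
tool_pos: [0.627, -0.302, 0.0956]
eef_rot: [-90.5, 0.1, 82.3]
wrist_force: [0.5, 0.1, -0.3]
grip_width: 0.0879
```

```bash
python3 look.py scene 140 340 110 90 7 f18.png
```

```text
(no output)
```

View pics/f18.png

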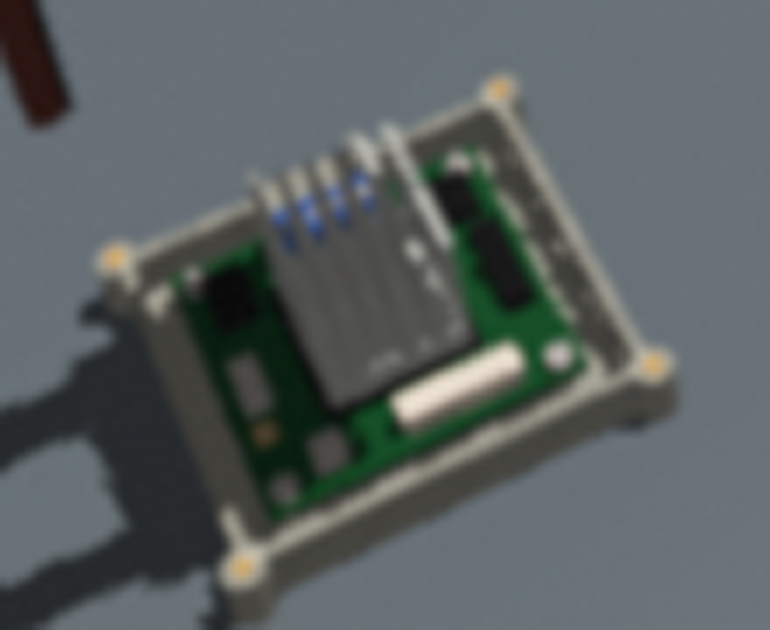

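Emit:
move_arm(
  motion=[
    {"x":-0.147,"y":0.6094,"z":0.0,"wx":0.0,"wy":0.0,"wz":-13.6,"gripper":0.0},
    {"x":-0.147,"y":0.6094,"z":0.0,"wx":0.0,"wy":0.0,"wz":-13.6,"gripper":0.0},
    {"x":-0.147,"y":0.6094,"z":0.0,"wx":0.0,"wy":0.0,"wz":-13.6,"gripper":0.0},
    {"x":-0.147,"y":0.6094,"z":0.0,"wx":0.0,"wy":0.0,"wz":-13.6,"gripper":0.0},
    {"x":-0.147,"y":0.6094,"z":0.0,"wx":0.0,"wy":0.0,"wz":-13.6,"gripper":0.0},
    {"x":-0.147,"y":0.6094,"z":0.0,"wx":0.0,"wy":0.0,"wz":-13.6,"gripper":0.0},
    {"x":-0.147,"y":0.6094,"z":0.0,"wx":0.0,"wy":0.0,"wz":-13.6,"gripper":0.0},
    {"x":-0.147,"y":0.6094,"z":0.0,"wx":0.0,"wy":0.0,"wz":-13.6,"gripper":0.0},
    {"x":-0.147,"y":0.6094,"z":0.0,"wx":0.0,"wy":0.0,"wz":-13.6,"gripper":0.0},
    {"x":-0.147,"y":0.6094,"z":0.0,"wx":0.0,"wy":0.0,"wz":-13.6,"gripper":0.0},
  ],
)

```text
time_s: 19.05
tool_pos: [0.5047, 0.1878, 0.0887]
eef_rot: [-89.9, 0.1, 68.7]
wrist_force: [0.7, 0.4, 0.6]
grip_width: 0.0879
```

Emit:
move_arm(
  motion=[
    {"x":-0.029,"y":0.121,"z":0.0,"wx":0.0,"wy":0.0,"wz":0.0,"gripper":0.0},
    {"x":-0.029,"y":0.121,"z":0.0,"wx":0.0,"wy":0.0,"wz":0.0,"gripper":0.0},
    {"x":-0.029,"y":0.121,"z":0.0,"wx":0.0,"wy":0.0,"wz":0.0,"gripper":0.0},
    {"x":-0.029,"y":0.121,"z":-0.03,"wx":0.0,"wy":0.0,"wz":0.0,"gripper":0.0},
    {"x":-0.029,"y":0.121,"z":-0.05,"wx":0.0,"wy":0.0,"wz":0.0,"gripper":0.0},
    {"x":-0.029,"y":0.121,"z":-0.05,"wx":0.0,"wy":0.0,"wz":0.0,"gripper":0.0},
    {"x":-0.029,"y":0.121,"z":-0.05,"wx":0.0,"wy":0.0,"wz":0.0,"gripper":0.0},
  ],
)

```text
time_s: 19.75
tool_pos: [0.4769, 0.3066, 0.0391]
eef_rot: [-90.0, 0.1, 68.7]
wrist_force: [-0.1, -0.1, 0.2]
grip_width: 0.0879
```

```bash
python3 g.py scene f19.png; python3 look.py top 190 180 130 100 6 f20.png
```

```text
348 171 19.75 [0.4769 0.3066 0.0391] [-0.1 -0.1  0.2] 0.0879172280714109
```

View pics/f19.png

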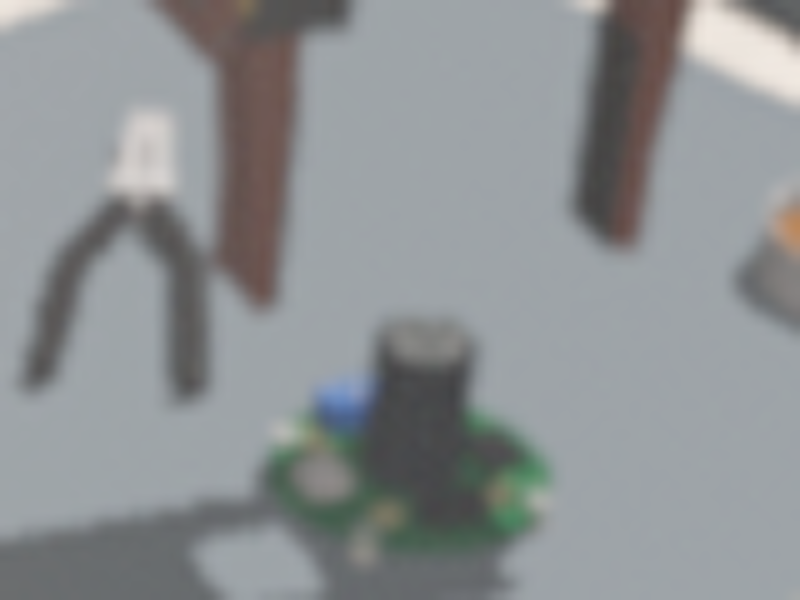

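View pics/f20.png

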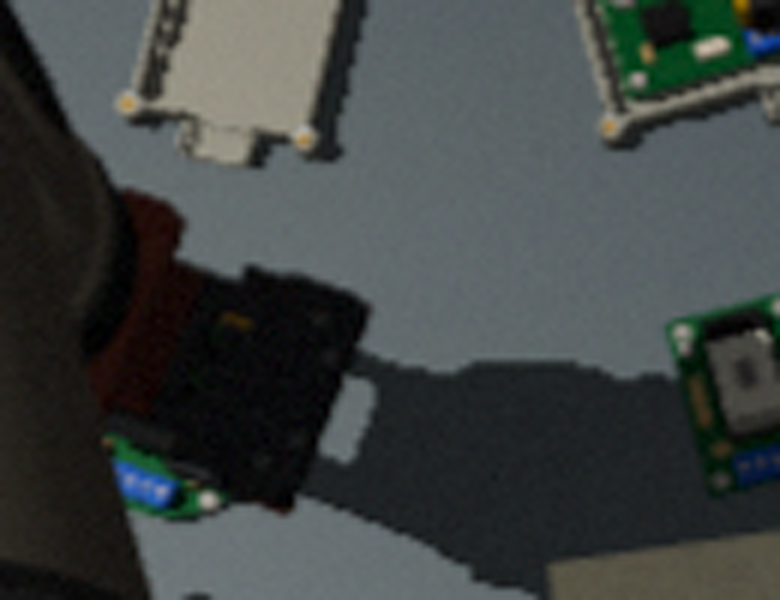

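Emit:
move_arm(
  motion=[
    {"x":-0.0005,"y":0.0025,"z":-0.015,"wx":0.0,"wy":0.0,"wz":0.0,"gripper":0.0},
    {"x":-0.0005,"y":0.0025,"z":-0.03,"wx":0.0,"wy":0.0,"wz":0.0,"gripper":0.0},
    {"x":-0.0005,"y":0.0025,"z":-0.039,"wx":0.0,"wy":0.0,"wz":0.0,"gripper":0.0},
    {"x":-0.0005,"y":0.0025,"z":-0.0415,"wx":0.0,"wy":0.0,"wz":0.0,"gripper":0.0},
    {"x":-0.0005,"y":0.0025,"z":-0.0415,"wx":0.0,"wy":0.0,"wz":0.0,"gripper":0.4},
    {"x":-0.0005,"y":0.0025,"z":-0.0415,"wx":0.0,"wy":0.0,"wz":0.0,"gripper":0.5},
    {"x":-0.0005,"y":0.0025,"z":-0.0415,"wx":0.0,"wy":0.0,"wz":0.0,"gripper":0.6},
    {"x":-0.0005,"y":0.0025,"z":-0.0415,"wx":0.0,"wy":0.0,"wz":0.0,"gripper":0.65},
    {"x":-0.0005,"y":0.0025,"z":-0.0415,"wx":0.0,"wy":0.0,"wz":0.0,"gripper":0.7},
    {"x":-0.0005,"y":0.0025,"z":-0.0415,"wx":0.0,"wy":0.0,"wz":0.0,"gripper":0.8},
  ],
)

```text
time_s: 20.85
tool_pos: [0.4769, 0.3098, -0.0017]
eef_rot: [-90.0, -0.0, 68.7]
wrist_force: [0.3, -0.4, -0.3]
grip_width: 0.0434
```

Emit:
move_arm(
  motion=[
    {"x":0.0,"y":0.0,"z":0.0,"wx":0.0,"wy":0.0,"wz":0.0,"gripper":1.0},
    {"x":0.0,"y":0.0,"z":0.0,"wx":0.0,"wy":0.0,"wz":0.0,"gripper":1.0},
    {"x":0.0,"y":0.0,"z":0.0,"wx":0.0,"wy":0.0,"wz":0.0,"gripper":1.0},
    {"x":0.0,"y":0.0,"z":0.0,"wx":0.0,"wy":0.0,"wz":0.0,"gripper":1.0},
  ],
)

```text
time_s: 21.25
tool_pos: [0.4768, 0.3098, -0.0019]
eef_rot: [-90.0, -0.0, 68.8]
wrist_force: [1.0, 0.0, 0.4]
grip_width: 0.025
```

```bash
python3 g.py scene f21.png
```

```text
347 185 21.25 [ 0.4768  0.3098 -0.0019] [1.  0.  0.4] 0.02495814834592548
```

View pics/f21.png

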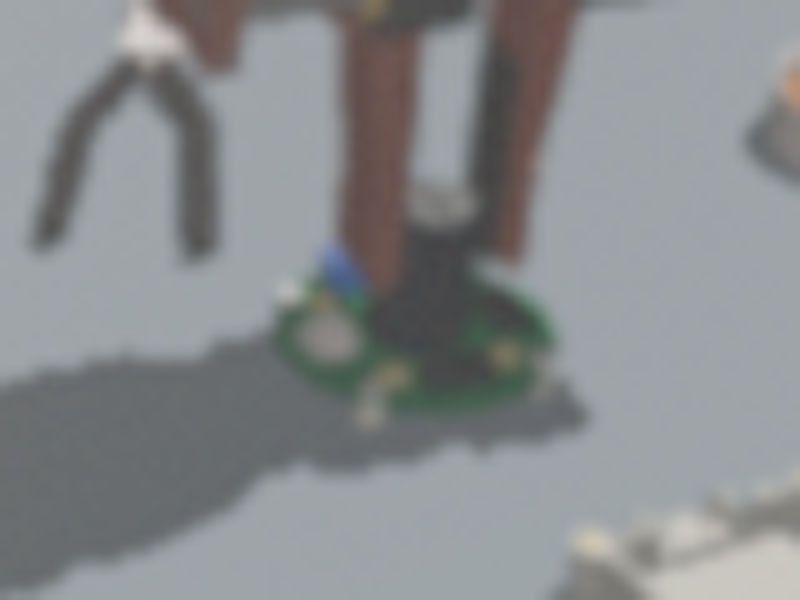

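Emit:
move_arm(
  motion=[
    {"x":0.0,"y":0.0,"z":0.015,"wx":0.0,"wy":0.0,"wz":0.0,"gripper":1.0},
    {"x":0.0,"y":0.0,"z":0.05,"wx":0.0,"wy":0.0,"wz":0.0,"gripper":1.0},
    {"x":0.0,"y":0.0,"z":0.09,"wx":0.0,"wy":0.0,"wz":0.0,"gripper":1.0},
    {"x":0.1547,"y":-0.4096,"z":0.09,"wx":0.0,"wy":0.0,"wz":18.8,"gripper":1.0},
    {"x":0.1547,"y":-0.4096,"z":0.09,"wx":0.0,"wy":0.0,"wz":18.8,"gripper":1.0},
    {"x":0.1547,"y":-0.4096,"z":0.09,"wx":0.0,"wy":0.0,"wz":18.8,"gripper":1.0},
    {"x":0.1547,"y":-0.4096,"z":0.09,"wx":0.0,"wy":0.0,"wz":18.8,"gripper":1.0},
    {"x":0.1547,"y":-0.4096,"z":0.09,"wx":0.0,"wy":0.0,"wz":18.8,"gripper":1.0},
    {"x":0.1547,"y":-0.4096,"z":0.09,"wx":0.0,"wy":0.0,"wz":18.8,"gripper":1.0},
    {"x":0.1547,"y":-0.4096,"z":0.09,"wx":0.0,"wy":0.0,"wz":18.8,"gripper":1.0},
  ],
)

```text
time_s: 22.3
tool_pos: [0.6004, -0.0191, 0.0892]
eef_rot: [-90.0, -0.0, 87.5]
wrist_force: [0.4, 0.1, -0.8]
grip_width: 0.0251
```

Emit:
move_arm(
  motion=[
    {"x":0.031,"y":-0.081,"z":0.0,"wx":0.0,"wy":0.0,"wz":0.0,"gripper":1.0},
    {"x":0.031,"y":-0.081,"z":0.0,"wx":0.0,"wy":0.0,"wz":0.0,"gripper":1.0},
    {"x":0.031,"y":-0.081,"z":-0.02,"wx":0.0,"wy":0.0,"wz":0.0,"gripper":1.0},
    {"x":0.031,"y":-0.081,"z":-0.04,"wx":0.0,"wy":0.0,"wz":0.0,"gripper":1.0},
    {"x":0.031,"y":-0.081,"z":-0.052,"wx":0.0,"wy":0.0,"wz":0.0,"gripper":1.0},
    {"x":0.031,"y":-0.081,"z":-0.058,"wx":0.0,"wy":0.0,"wz":0.0,"gripper":1.0},
    {"x":0.031,"y":-0.081,"z":-0.058,"wx":0.0,"wy":0.0,"wz":0.0,"gripper":1.0},
    {"x":0.031,"y":-0.081,"z":-0.058,"wx":0.0,"wy":0.0,"wz":0.0,"gripper":1.0},
  ],
)

```text
time_s: 23.1
tool_pos: [0.6317, -0.0978, 0.0309]
eef_rot: [-90.1, 0.0, 87.6]
wrist_force: [0.1, 0.2, -1.6]
grip_width: 0.0253
```

```bash
python3 g.py scene f22.png; python3 look.py top 370 130 130 100 6 f23.png
```

```text
258 284 23.1 [ 0.6317 -0.0978  0.0309] [ 0.1  0.2 -1.6] 0.025258035738877596
```

View pics/f22.png

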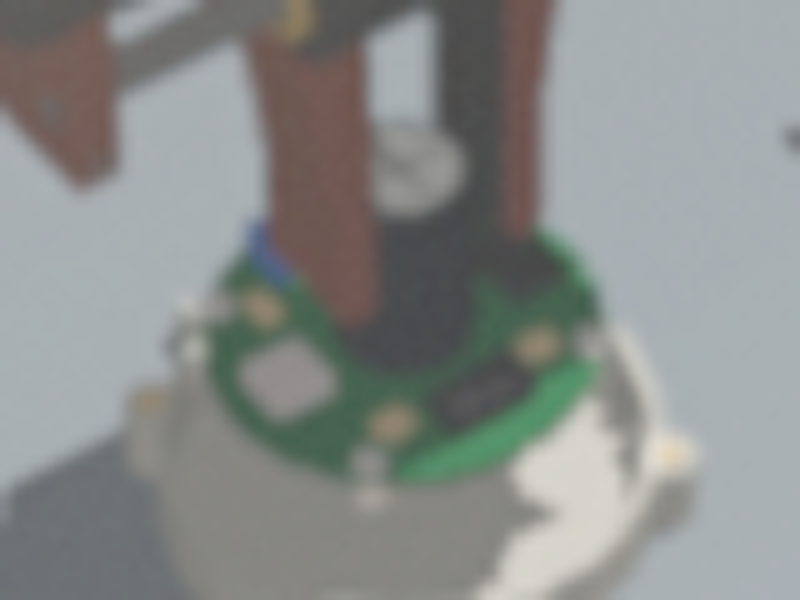

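View pics/f23.png

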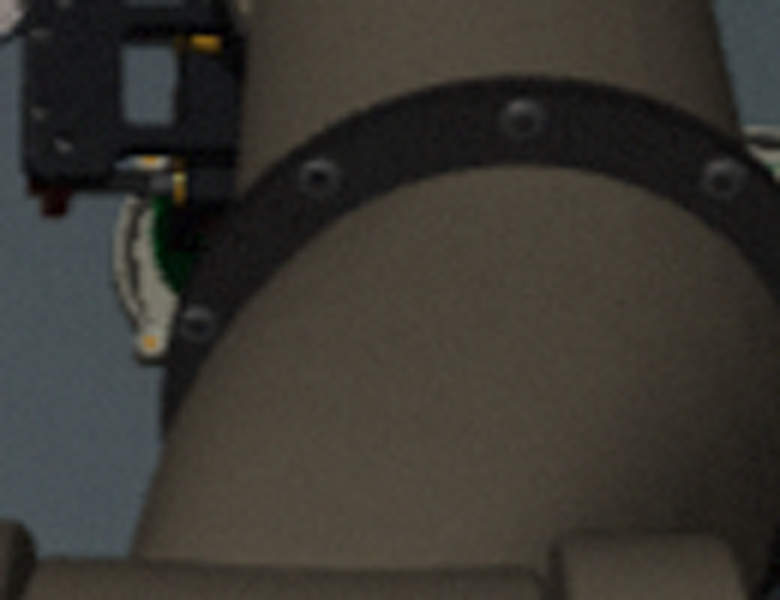

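Emit:
move_arm(
  motion=[
    {"x":0.0,"y":-0.002,"z":-0.005,"wx":0.0,"wy":0.0,"wz":0.0,"gripper":1.0},
    {"x":0.0,"y":-0.002,"z":-0.011,"wx":0.0,"wy":0.0,"wz":0.0,"gripper":1.0},
    {"x":0.0,"y":-0.002,"z":-0.017,"wx":0.0,"wy":0.0,"wz":0.0,"gripper":1.0},
    {"x":0.0,"y":-0.002,"z":-0.022,"wx":0.0,"wy":0.0,"wz":0.0,"gripper":1.0},
    {"x":0.0,"y":-0.002,"z":-0.025,"wx":0.0,"wy":0.0,"wz":0.0,"gripper":1.0},
    {"x":0.0,"y":-0.002,"z":-0.027,"wx":0.0,"wy":0.0,"wz":0.0,"gripper":1.0},
    {"x":0.0,"y":-0.002,"z":-0.028,"wx":0.0,"wy":0.0,"wz":0.0,"gripper":1.0},
    {"x":0.0,"y":-0.002,"z":-0.028,"wx":0.0,"wy":0.0,"wz":0.0,"gripper":1.0},
  ],
)

```text
time_s: 24.0
tool_pos: [0.6312, -0.1, 0.0021]
eef_rot: [-90.0, -0.0, 87.5]
wrist_force: [0.1, 0.3, -1.4]
grip_width: 0.0251
```

```bash
python3 g.py scene f24.png
```

```text
257 296 24.0 [ 0.6312 -0.1     0.0021] [ 0.1  0.3 -1.4] 0.02514479561286622
```

View pics/f24.png

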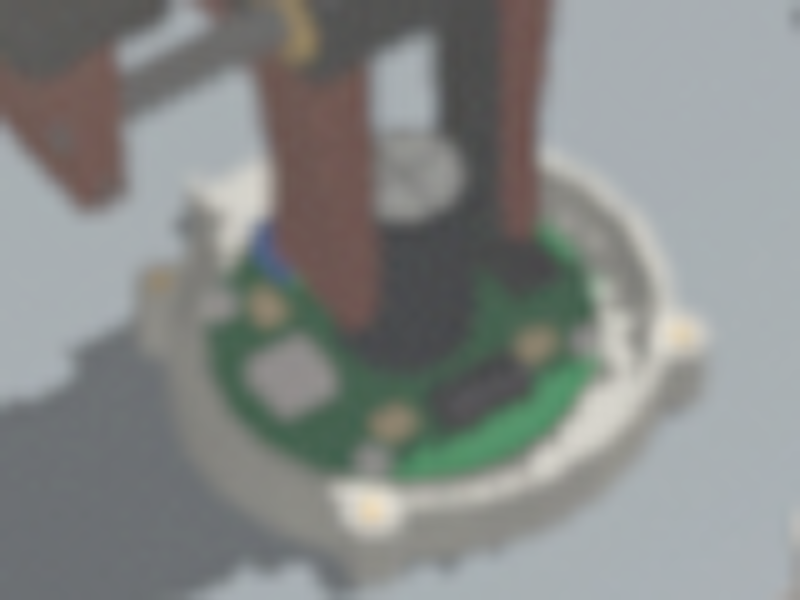

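Emit:
move_arm(
  motion=[
    {"x":0.0,"y":0.0,"z":-0.0005,"wx":0.0,"wy":0.0,"wz":0.0,"gripper":1.0},
    {"x":0.0,"y":0.0,"z":-0.001,"wx":0.0,"wy":0.0,"wz":0.0,"gripper":1.0},
    {"x":0.0,"y":0.0,"z":-0.0015,"wx":0.0,"wy":0.0,"wz":0.0,"gripper":1.0},
    {"x":0.0,"y":0.0,"z":-0.002,"wx":0.0,"wy":0.0,"wz":0.0,"gripper":1.0},
  ],
)

```text
time_s: 24.45
tool_pos: [0.6313, -0.1, 0.0006]
eef_rot: [-90.0, -0.0, 87.5]
wrist_force: [-3.1, 0.8, 7.6]
grip_width: 0.0251
```

Emit:
move_arm(
  motion=[
    {"x":0.0,"y":0.0,"z":0.0005,"wx":0.0,"wy":0.0,"wz":0.0,"gripper":0.7},
    {"x":0.0,"y":0.0,"z":0.0005,"wx":0.0,"wy":0.0,"wz":0.0,"gripper":0.4},
    {"x":0.0,"y":0.0,"z":0.0005,"wx":0.0,"wy":0.0,"wz":0.0,"gripper":0.0},
    {"x":0.0,"y":0.0,"z":0.0005,"wx":0.0,"wy":0.0,"wz":0.0,"gripper":0.0},
    {"x":0.0,"y":0.0,"z":0.0005,"wx":0.0,"wy":0.0,"wz":0.0,"gripper":0.0},
    {"x":0.0,"y":0.0,"z":0.0005,"wx":0.0,"wy":0.0,"wz":0.0,"gripper":0.0},
    {"x":0.0,"y":0.0,"z":0.02,"wx":0.0,"wy":0.0,"wz":0.0,"gripper":0.0},
    {"x":0.0,"y":0.0,"z":0.05,"wx":0.0,"wy":0.0,"wz":0.0,"gripper":0.0},
    {"x":0.0,"y":0.0,"z":0.09,"wx":0.0,"wy":0.0,"wz":0.0,"gripper":0.0},
    {"x":0.0,"y":0.0,"z":0.09,"wx":0.0,"wy":0.0,"wz":0.0,"gripper":0.0},
  ],
)

```text
time_s: 25.45
tool_pos: [0.635, -0.1009, 0.0955]
eef_rot: [-90.5, 0.0, 87.5]
wrist_force: [1.0, 0.2, 0.0]
grip_width: 0.0873
```

```bash
python3 look.py scene 240 290 110 90 7 f25.png;python3 g.py scene f26.png
```

```text
256 259 25.5 [ 0.6334 -0.1004  0.093 ] [-0.5 -0.2 -0.8] 0.0878815027755119
```

View pics/f25.png

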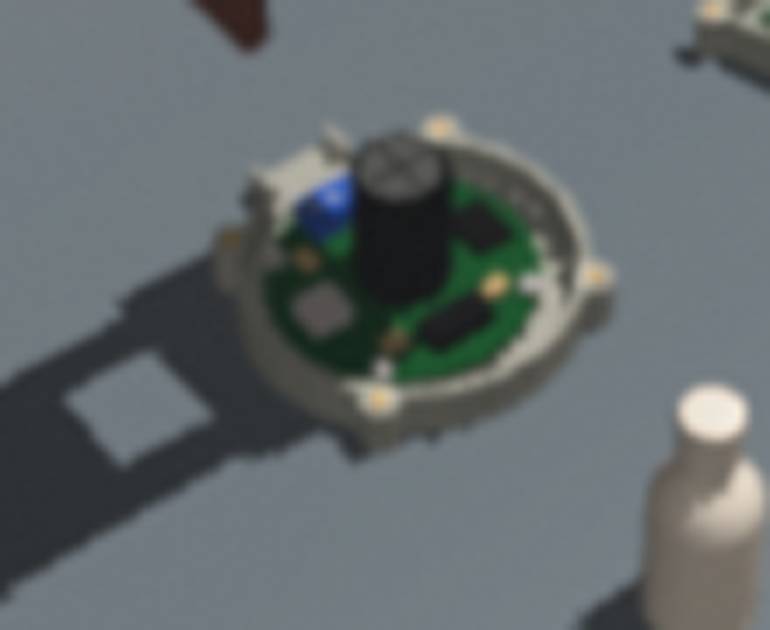

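Emit:
move_arm(
  motion=[
    {"x":-0.152,"y":0.2052,"z":0.0,"wx":0.0,"wy":0.0,"wz":16.9,"gripper":0.0},
    {"x":-0.152,"y":0.2052,"z":0.0,"wx":0.0,"wy":0.0,"wz":16.9,"gripper":0.0},
    {"x":-0.152,"y":0.2052,"z":0.0,"wx":0.0,"wy":0.0,"wz":16.9,"gripper":0.0},
    {"x":-0.152,"y":0.2052,"z":0.0,"wx":0.0,"wy":0.0,"wz":16.9,"gripper":0.0},
    {"x":-0.152,"y":0.2052,"z":0.0,"wx":0.0,"wy":0.0,"wz":16.9,"gripper":0.0},
    {"x":-0.152,"y":0.2052,"z":0.0,"wx":0.0,"wy":0.0,"wz":16.9,"gripper":0.0},
    {"x":-0.152,"y":0.2052,"z":-0.03,"wx":0.0,"wy":0.0,"wz":16.9,"gripper":0.0},
    {"x":-0.152,"y":0.2052,"z":-0.052,"wx":0.0,"wy":0.0,"wz":16.9,"gripper":0.0},
    {"x":-0.152,"y":0.2052,"z":-0.052,"wx":0.0,"wy":0.0,"wz":16.9,"gripper":0.0},
    {"x":-0.152,"y":0.2052,"z":-0.052,"wx":0.0,"wy":0.0,"wz":16.9,"gripper":0.0},
  ],
)

```text
time_s: 26.55
tool_pos: [0.4786, 0.1045, 0.0375]
eef_rot: [-89.9, 0.0, 104.4]
wrist_force: [-1.0, 0.1, 0.1]
grip_width: 0.0877
```

```bash
python3 g.py scene f27.png
```

```text
287 202 26.55 [0.4786 0.1045 0.0375] [-1.   0.1  0.1] 0.08774279839333818
```

View pics/f27.png

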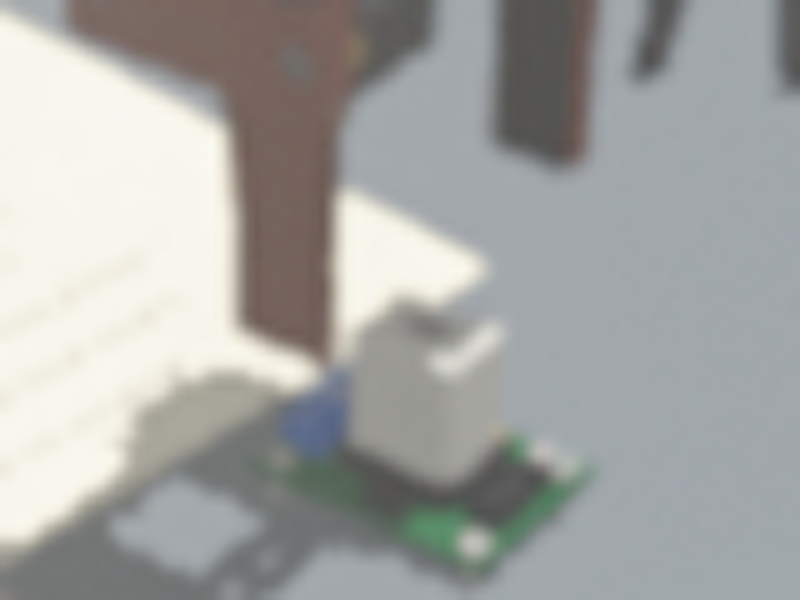

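Emit:
move_arm(
  motion=[
    {"x":0.0005,"y":0.0005,"z":-0.015,"wx":0.0,"wy":0.0,"wz":0.0,"gripper":0.0},
    {"x":0.0005,"y":0.0005,"z":-0.03,"wx":0.0,"wy":0.0,"wz":0.0,"gripper":0.0},
    {"x":0.0005,"y":0.0005,"z":-0.038,"wx":0.0,"wy":0.0,"wz":0.0,"gripper":0.0},
    {"x":0.0005,"y":0.0005,"z":-0.041,"wx":0.0,"wy":0.0,"wz":0.0,"gripper":0.0},
    {"x":0.0005,"y":0.0005,"z":-0.041,"wx":0.0,"wy":0.0,"wz":0.0,"gripper":0.4},
    {"x":0.0005,"y":0.0005,"z":-0.041,"wx":0.0,"wy":0.0,"wz":0.0,"gripper":0.5},
    {"x":0.0005,"y":0.0005,"z":-0.041,"wx":0.0,"wy":0.0,"wz":0.0,"gripper":0.6},
    {"x":0.0005,"y":0.0005,"z":-0.041,"wx":0.0,"wy":0.0,"wz":0.0,"gripper":0.7},
    {"x":0.0005,"y":0.0005,"z":-0.041,"wx":0.0,"wy":0.0,"wz":0.0,"gripper":0.75},
    {"x":0.0005,"y":0.0005,"z":-0.041,"wx":0.0,"wy":0.0,"wz":0.0,"gripper":0.8},
  ],
)

```text
time_s: 27.6
tool_pos: [0.4797, 0.1057, -0.0028]
eef_rot: [-90.0, -0.0, 104.4]
wrist_force: [-1.1, -0.2, 0.1]
grip_width: 0.0435
```

Emit:
move_arm(
  motion=[
    {"x":0.0,"y":0.0,"z":0.0,"wx":0.0,"wy":0.0,"wz":0.0,"gripper":1.0},
    {"x":0.0,"y":0.0,"z":0.0,"wx":0.0,"wy":0.0,"wz":0.0,"gripper":1.0},
    {"x":0.0,"y":0.0,"z":0.0,"wx":0.0,"wy":0.0,"wz":0.0,"gripper":1.0},
    {"x":0.0,"y":0.0,"z":0.0,"wx":0.0,"wy":0.0,"wz":0.0,"gripper":1.0},
    {"x":0.0,"y":0.0,"z":0.0,"wx":0.0,"wy":0.0,"wz":0.0,"gripper":1.0},
  ],
)

```text
time_s: 28.1
tool_pos: [0.4796, 0.1058, -0.0029]
eef_rot: [-90.0, -0.0, 104.5]
wrist_force: [0.7, 1.7, -0.1]
grip_width: 0.0206
```

```bash
python3 g.py scene f28.png
```

```text
287 216 28.1 [ 0.4796  0.1058 -0.0029] [ 0.7  1.7 -0.1] 0.020636092676274254
```

View pics/f28.png

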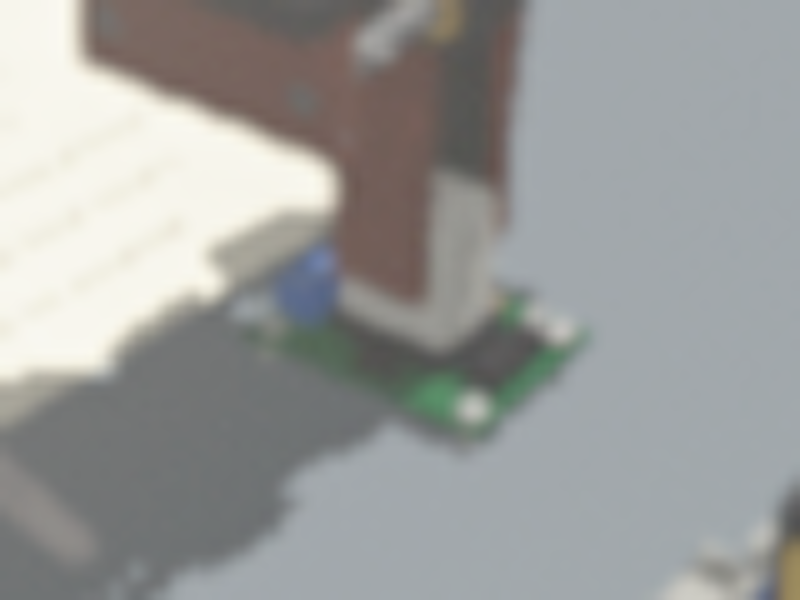

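Emit:
move_arm(
  motion=[
    {"x":0.0,"y":0.0,"z":0.015,"wx":0.0,"wy":0.0,"wz":0.0,"gripper":1.0},
    {"x":0.0,"y":0.0,"z":0.05,"wx":0.0,"wy":0.0,"wz":0.0,"gripper":1.0},
    {"x":0.1412,"y":0.179,"z":0.07,"wx":0.0,"wy":0.0,"wz":-27.6,"gripper":1.0},
    {"x":0.1412,"y":0.179,"z":0.07,"wx":0.0,"wy":0.0,"wz":-27.6,"gripper":1.0},
    {"x":0.1412,"y":0.179,"z":0.07,"wx":0.0,"wy":0.0,"wz":-27.6,"gripper":1.0},
    {"x":0.1412,"y":0.179,"z":0.07,"wx":0.0,"wy":0.0,"wz":-27.6,"gripper":1.0},
    {"x":0.1412,"y":0.179,"z":0.07,"wx":0.0,"wy":0.0,"wz":-27.6,"gripper":1.0},
    {"x":0.1412,"y":0.179,"z":0.055,"wx":0.0,"wy":0.0,"wz":-27.6,"gripper":1.0},
    {"x":0.1412,"y":0.179,"z":0.04,"wx":0.0,"wy":0.0,"wz":-27.6,"gripper":1.0},
    {"x":0.1412,"y":0.179,"z":0.035,"wx":0.0,"wy":0.0,"wz":-27.6,"gripper":1.0},
  ],
)

```text
time_s: 29.15
tool_pos: [0.6184, 0.2821, 0.0291]
eef_rot: [-89.8, 0.2, 76.8]
wrist_force: [0.5, -0.4, -0.2]
grip_width: 0.0208
```

Emit:
move_arm(
  motion=[
    {"x":0.0,"y":0.0,"z":0.0,"wx":0.0,"wy":0.0,"wz":0.0,"gripper":1.0},
    {"x":0.0,"y":0.0,"z":0.0,"wx":0.0,"wy":0.0,"wz":0.0,"gripper":1.0},
  ],
)

```text
time_s: 29.35
tool_pos: [0.6206, 0.2834, 0.0321]
eef_rot: [-90.0, 0.0, 76.8]
wrist_force: [-1.2, -0.1, -0.6]
grip_width: 0.0207
```

```bash
python3 g.py scene f29.png
```

```text
388 203 29.35 [0.6206 0.2834 0.0321] [-1.2 -0.1 -0.6] 0.02068875360990727
```

View pics/f29.png

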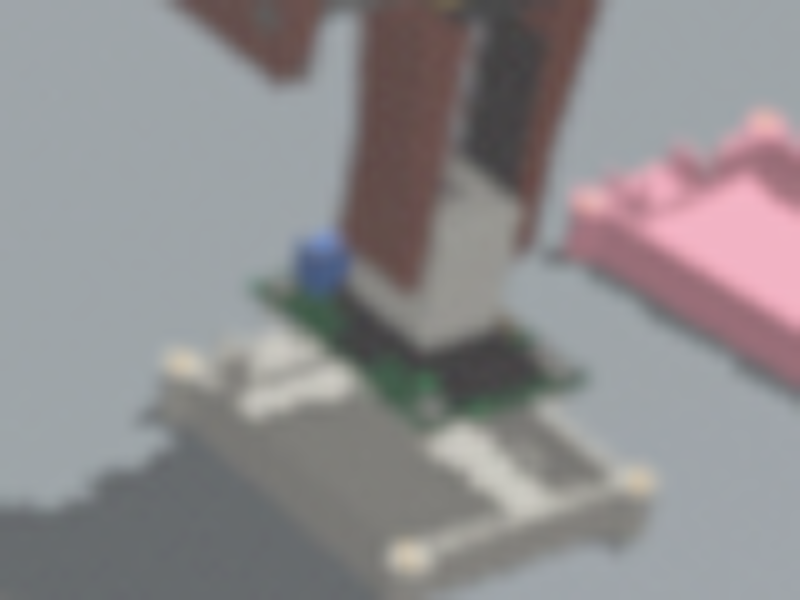

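Emit:
move_arm(
  motion=[
    {"x":0.0,"y":0.0008,"z":-0.005,"wx":0.0,"wy":0.0,"wz":0.0,"gripper":1.0},
    {"x":0.0,"y":0.0008,"z":-0.011,"wx":0.0,"wy":0.0,"wz":0.0,"gripper":1.0},
    {"x":0.0,"y":0.0008,"z":-0.017,"wx":0.0,"wy":0.0,"wz":0.0,"gripper":1.0},
    {"x":0.0,"y":0.0008,"z":-0.023,"wx":0.0,"wy":0.0,"wz":0.0,"gripper":1.0},
    {"x":0.0,"y":0.0008,"z":-0.026,"wx":0.0,"wy":0.0,"wz":0.0,"gripper":1.0},
    {"x":0.0,"y":0.0008,"z":-0.028,"wx":0.0,"wy":0.0,"wz":0.0,"gripper":1.0},
    {"x":0.0,"y":0.0008,"z":-0.0295,"wx":0.0,"wy":0.0,"wz":0.0,"gripper":1.0},
    {"x":0.0,"y":0.0008,"z":-0.0295,"wx":0.0,"wy":0.0,"wz":0.0,"gripper":1.0},
  ],
)

```text
time_s: 30.2
tool_pos: [0.6208, 0.2854, 0.0025]
eef_rot: [-90.0, 0.0, 76.8]
wrist_force: [-0.1, 0.3, -0.9]
grip_width: 0.0206
```

```bash
python3 g.py scene f30.png
```

```text
386 213 30.2 [0.6208 0.2854 0.0025] [-0.1  0.3 -0.9] 0.020562769829236712
```

View pics/f30.png

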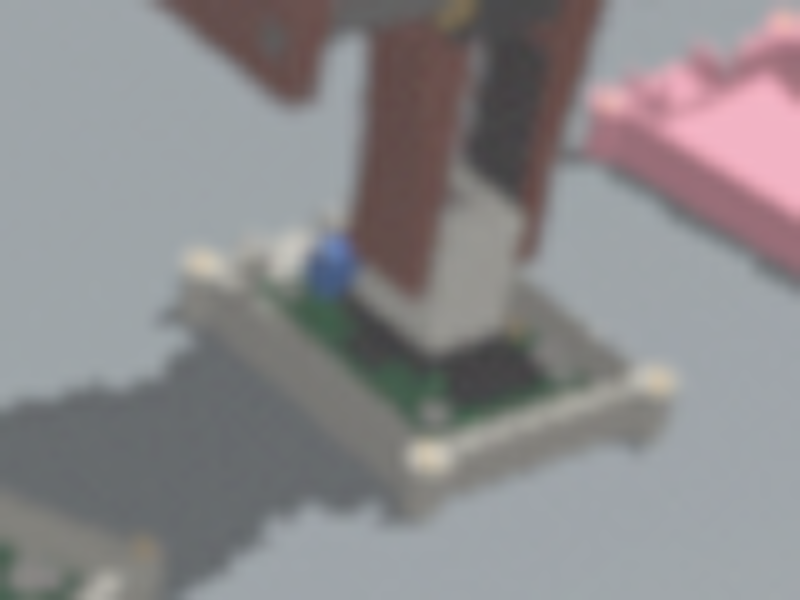

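Emit:
move_arm(
  motion=[
    {"x":0.0,"y":-0.0007,"z":-0.0007,"wx":0.0,"wy":0.0,"wz":0.0,"gripper":1.0},
    {"x":0.0,"y":-0.0007,"z":-0.0014,"wx":0.0,"wy":0.0,"wz":0.0,"gripper":1.0},
    {"x":0.0,"y":-0.0007,"z":-0.002,"wx":0.0,"wy":0.0,"wz":0.0,"gripper":1.0},
    {"x":0.0,"y":-0.0007,"z":-0.0025,"wx":0.0,"wy":0.0,"wz":0.0,"gripper":1.0},
    {"x":0.0,"y":-0.0007,"z":-0.003,"wx":0.0,"wy":0.0,"wz":0.0,"gripper":1.0},
  ],
)

```text
time_s: 30.75
tool_pos: [0.6209, 0.2848, -0.0004]
eef_rot: [-90.0, -0.0, 76.8]
wrist_force: [-1.2, 0.1, 3.3]
grip_width: 0.021
```

Emit:
move_arm(
  motion=[
    {"x":0.0,"y":0.0,"z":0.0,"wx":0.0,"wy":0.0,"wz":0.0,"gripper":0.7},
    {"x":0.0,"y":0.0,"z":0.0,"wx":0.0,"wy":0.0,"wz":0.0,"gripper":0.4},
    {"x":0.0,"y":0.0,"z":0.0,"wx":0.0,"wy":0.0,"wz":0.0,"gripper":0.0},
    {"x":0.0,"y":0.0,"z":0.0,"wx":0.0,"wy":0.0,"wz":0.0,"gripper":0.0},
    {"x":0.0,"y":0.0,"z":0.0,"wx":0.0,"wy":0.0,"wz":0.0,"gripper":0.0},
    {"x":0.0,"y":0.0,"z":0.0,"wx":0.0,"wy":0.0,"wz":0.0,"gripper":0.0},
    {"x":0.0,"y":0.0,"z":0.02,"wx":0.0,"wy":0.0,"wz":0.0,"gripper":0.0},
    {"x":0.0,"y":0.0,"z":0.05,"wx":0.0,"wy":0.0,"wz":0.0,"gripper":0.0},
    {"x":0.0,"y":0.0,"z":0.1,"wx":0.0,"wy":0.0,"wz":0.0,"gripper":0.0},
    {"x":0.0,"y":0.0,"z":0.15,"wx":0.0,"wy":0.0,"wz":0.0,"gripper":0.0},
  ],
)

```text
time_s: 31.75
tool_pos: [0.6201, 0.2844, 0.1505]
eef_rot: [-89.9, 0.1, 76.8]
wrist_force: [0.9, 0.7, -0.2]
grip_width: 0.0871
```

Emit:
move_arm(
  motion=[
    {"x":-0.28,"y":0.3,"z":0.05,"wx":0.0,"wy":0.0,"wz":0.0,"gripper":0.0},
    {"x":-0.28,"y":0.3,"z":0.05,"wx":0.0,"wy":0.0,"wz":0.0,"gripper":0.0},
    {"x":-0.28,"y":0.3,"z":0.05,"wx":0.0,"wy":0.0,"wz":0.0,"gripper":0.0},
    {"x":-0.28,"y":0.3,"z":0.05,"wx":0.0,"wy":0.0,"wz":0.0,"gripper":0.0},
    {"x":-0.28,"y":0.3,"z":0.05,"wx":0.0,"wy":0.0,"wz":0.0,"gripper":0.0},
    {"x":-0.28,"y":0.3,"z":0.05,"wx":0.0,"wy":0.0,"wz":0.0,"gripper":0.0},
    {"x":-0.28,"y":0.3,"z":0.05,"wx":0.0,"wy":0.0,"wz":0.0,"gripper":0.0},
    {"x":-0.28,"y":0.3,"z":0.05,"wx":0.0,"wy":0.0,"wz":0.0,"gripper":0.0},
    {"x":-0.28,"y":0.3,"z":0.05,"wx":0.0,"wy":0.0,"wz":0.0,"gripper":0.0},
    {"x":-0.28,"y":0.3,"z":0.05,"wx":0.0,"wy":0.0,"wz":0.0,"gripper":0.0},
  ],
)

```text
time_s: 32.75
tool_pos: [0.3377, 0.5871, 0.1995]
eef_rot: [-89.9, -0.0, 77.2]
wrist_force: [0.7, -0.3, 0.1]
grip_width: 0.0877
```

```bash
python3 - <<'E'
from ov import *
d=grab("top");np.save("pics/top3.npy",d,allow_pickle=True)
im=cv2.resize(d["pixels"][:,:,::-1],None,fx=8,fy=8,interpolation=cv2.INTER_CUBIC)
for k,p in H.items():
    q=(*p[:3],p[3]-.014,p[4]-.014)
    for z,pp in((.0095,q),(.0025,p)):
        o,_=outline(k,pp,z);u=((w2pix(d,o)+.5)*8-.5).round().astype(int);cv2.polylines(im,[u.reshape(-1,1,2)],True,(0,0,255),1)
cv2.imwrite("pics/e1.png",np.hstack([im[150*8:215*8,203*8:258*8],im[150*8:215*8,280*8:325*8]]))
cv2.imwrite("pics/e2.png",np.hstack([im[143*8:205*8,384*8:438*8],im[143*8:205*8,478*8:523*8]]))
cv2.imwrite("pics/e0.png",d["pixels"][:,:,::-1])
print(observe()["tool_pos"])
E
```

```text
[0.34064611 0.58475217 0.19938179]
```

View pics/e1.png

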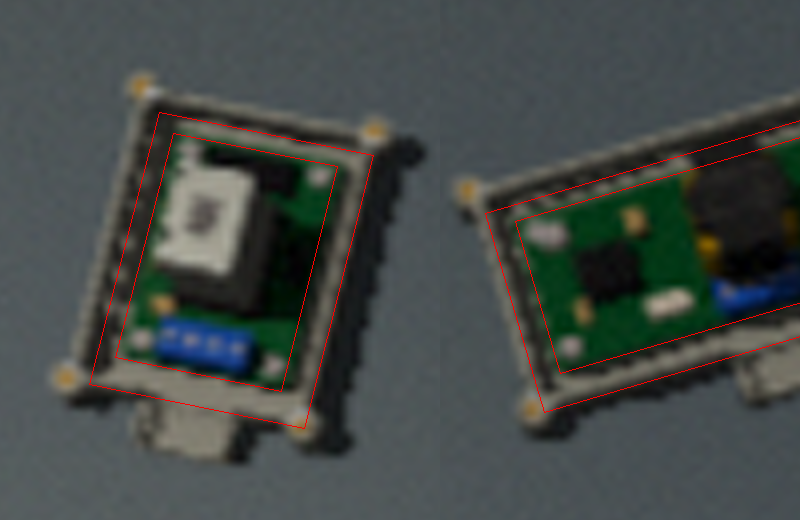

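View pics/e2.png

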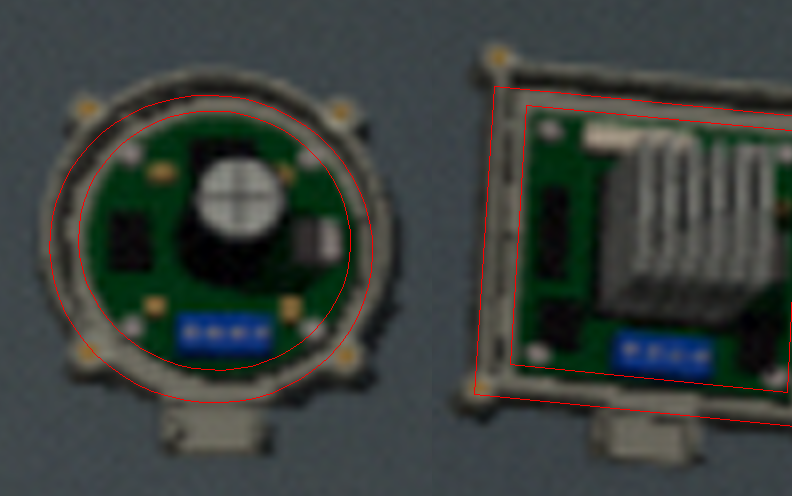

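View pics/e0.png

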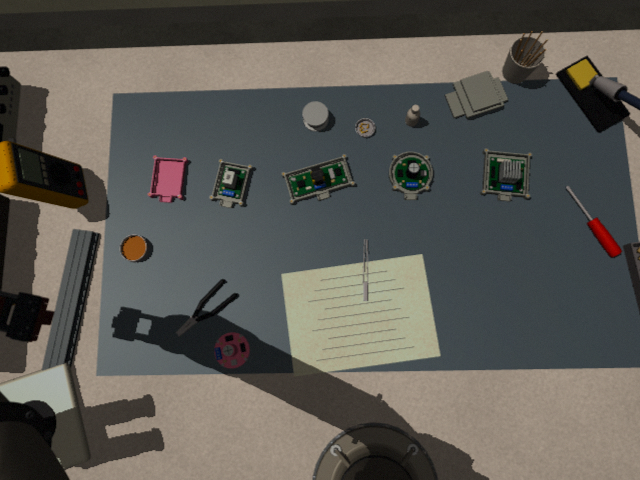

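```bash
python3 -c "
from station import *
s=observe();print(s['time_s'],s['wrist_force']);print(close_job())"
```

```text
32.8 [ 0.17346185  0.45781018 -0.19050682]
the job is handed in; nothing more can be done
None
```

All four boards are in their matching grey housings, placed in the order long, square, round, small. I handed the job in at 32.8 s of the 112 s allowed. Each board was lowered until I felt light floor contact (about 3–8 N) and then released, and the arm was moved clear.

**Last checks:** The final top view, with the home outlines drawn over it, shows each board within about 2 mm of home, with its terminal block at the cable opening. Each board touched down at the height expected for its housing floor. The flux tin, the screw dish and both pink look-alikes are at the same pixels as at the start.

**What disagreed:**
- **Finger tips:** They sat about 28 mm higher than the reported TCP. My first close on the long board shut in the air above its transformer, touching nothing. I regripped lower and used that height for all four boards.
- **Scene camera:** It read about 3–4 mm sideways against the top camera. The top camera agreed with where the arm actually put the long board, so I used the top camera's positions.

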